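# Stand the bench display up on its fold-out leg

### The arm

A 6-joint arm with a two-finger parallel gripper is mounted at the origin on a cart in front of the work surface, level with it; the furniture and walls round the work are solid. World frame = base frame: x ahead of the robot, y to its left, z up, the work surface at z = 0. Lengths are in mm, angles in rad, forces in N, time in s.
With the tool pointing down it reaches from about 350 to 775 mm from the base axis. Payload 7.3 kg.
Tool frame: the origin (TCP) lies on the mounting face of the last link; the fingertips stand 178 mm ahead of it and the grasp point (between the pads) lies 159 mm ahead of it; z points along the fingers, y is the line along which they close (so a half turn about z gives the same grasp; the last joint's range is limited). The gripper opens to 92 mm and grips with 3 to 60 N. Pads are 19 mm wide; open, the fingers measure 130 mm over their backs; the gripper's body (75 mm by 190 mm) begins 47 mm behind the grasp point.
Start: joints at [-0.146, 0.342, 1.524, -0, 1.275, -0.146], TCP at [525.003, 0.022, 404.741] pointing down, gripper open.
Joint ranges: [-2.53, 2.53], [-0.77, 2.02], [0.04, 2.7], [-1, 4.14], [0.28, 2.66], [-3.11, 3.11]. Speed limits (rad/s): [2.57, 2.57, 3.14, 3.14, 3.14, 3.14].

### API

Orientations are given as [roll, pitch, yaw] about the fixed x, y, z axes, in that order (R = Rz(yaw) Ry(pitch) Rx(roll)).
In Python, from plant import bot gives the robot as it stands.
- The arm moves only by the shell command python3 shift.py 'ROWS'. ROWS is a JSON list of rows, 1 to 5 of them, each of 5 numbers: the finger opening in mm, then dx, dy, dz in mm, then a turn about the tool's z in rad; each row is the pose to reach, as a shift and turn from the pose commanded when the command began, along the tool's axes at that moment; what a row does not reach only later rows make up. A row lasts 1/8 s, in which the tool goes at most 62.5 mm and 0.188 rad, less where a joint would pass 70% of its speed; a pose out of reach is approached as far as the arm can. The fingers move at their own pace and stop on an object; the grip force is fixed at half the most. Time passes only in rows, so rows that do not move let the fingers close. It prints the time, the measured TCP pose, the force, the opening and the grip force at its end.
- bot.get_obs(): the state, without advancing time (a new reading comes with each control period).
- bot.capture(name): name is "scene" or "side" or "wrist"; returns a dict with "color" (384x512x3 uint8, red, green, blue), "K" (3x3 intrinsics, pixels), "R" (3x3) and "t" (3): a world point X has camera coordinates R X + t. Camera axes: x right, y down, z forward; pixel columns grow to the right and rows downward; lengths in mm; the calibration is good to about 2 mm. A picture is of the moment at which its call begins. There is no depth.
- bot.close_job(): hands the job in; it is judged then, once.
The state is a dict: "time": time; "joint_positions": joint angles; "dq": joint speeds; "tau": joint torques, N m; "tool_pos": TCP position; "tcp_rot": TCP orientation; "contact_force": force on the tool from outside, world axes, zero at the start; "moment": the same for the moment, N m; "grip_width": finger opening in mm; "finger_force": force on a finger pad.
Only numpy, scipy, OpenCV 4.12 (cv2) and the standard library are available. Lean on these libraries where they do the work, as an engineer would, in place of code of your own. Each camera call takes 0.05 s, during which the arm holds its last target. There are 200 camera calls.

### The job

Set up the bench display on the blue-green mat: take aside the vessel that stands there and leave it upright on the worktop, clear of the mat. Fold the leg out of the display's back until it is fully open, then stand the display upright on the mat on its bottom edge and the leg, centred and square with the mat, screen towards the mat's front edge (the robot's side). Set it down gently, let neither it nor a vessel fall over, and leave the conical flask, the dropper, reagent and wash bottles and the tube rack where they are.

Things in the scene. Friction and masses are not known exactly. Their poses are not given: they have to be found in the camera images.
- display: Flat black bench display, orange corners, 160 wide x 200 high x 14 mm thick, 0.46 kg. Origin: middle of its bottom face. Own axes: +x out of its BACK (faces at x -7 screen, +7 back), y along its width, z up its height. Starts leaning 0.40 rad on the tank's upper edge, screen to the tank, back to the robot, held only by its weight; its top 58 mm stick out above the edge.
- leg (a joint): Fold-out leg on the display's back: 0 folded flat, 0.62 rad fully open at its stop; opening swings its lower, free end out of the back. Grey channel 34 mm wide (along display y), 10 mm thick, folded 3 to 13 mm proud of the back, 120 mm from hinge pin down to the end of its rubber foot. Stiff (0.05 Nm), stays where left. On it the display leans back 0.41 rad, foot 84 mm behind its bottom edge.
- leg_hinge (a point): Middle of the leg's hinge pin; the pin runs along the display's y, at x = 15 mm, z = 132 mm in the display's frame.
- leg_foot (a point): Centre of the black rounded rubber foot (radius 6 mm, 42 mm long along display y) at the leg's free end, 114 mm from the hinge pin.
- mat: Thin ribbed blue-green non-slip mat (1 mm) lying on the worktop, fixed, 200 mm along its x by 240 mm along its y. Origin: middle of its back long edge, on the worktop; the mat reaches from there to x = -200 mm (centre at x = -100 mm). Its -x edge is its front, the long side nearer to the robot.
- tank: White dispensing tank, fixed, standing on the worktop: box 192 x 134 mm, 132 mm high, with a filler cap (43 mm wide, to 152 mm high) and an orange tap. Own frame: box from x -80 to 112 mm and y -67 to +67 mm, z from 0; tap to -x as far as -110 mm, cap around x = 45, y = 0. The display leans on the upper edge of its -y side.
- bench_top: The worktop (fixed); its upper face is z = 0 of the world.
- media_flask: Small clear media bottle with a blue cap, diameter 50 mm, 132 mm high (body to about 80 mm, cap 33 mm wide from 114 mm up), 0.17 kg. Origin: centre of its underside, z up. It, the beaker or the sample cup stands on the mat at the start.
- beaker: Clear empty beaker, outer diameter 54 mm, 70 mm high, 0.05 kg. Origin: centre of its underside, z up.
- sample_cup: Clear open sample cup, diameter 55 mm at the rim narrowing to 42 mm at the foot, 55 mm high, 0.03 kg. Origin: centre of its underside, z up.
- conical_flask: Bystander: conical flask, 84 mm wide at the foot, 145 mm high. Origin: centre of its underside.
- dropper: Bystander: amber dropper bottle, 33 mm wide, 102 mm high. Origin: centre of its underside.
- powder: Bystander: white reagent bottle with a red cap, 70 mm wide, 165 mm high. Origin: centre of its underside.
- rack: Bystander: white test tube rack with tubes, 50 x 150 mm, 101 mm high. Origin: centre of its underside; long side along its y.
- wash: Bystander: wash bottle with a red bent jet, 66 x 101 mm, 214 mm high. Origin: underside; the body (64 mm wide) is centred 17 mm to its +y.

How it is judged:
By the outcome, as a careful person would: the job done as asked, in the order asked, and still so for the second after the job is handed in, with the robot touching nothing.
It also fails if it takes over 69 s, if anything falls off the work surface, if the arm or the gripper's body presses on something with over 40 N, if the wrist force passes 120 N, or if a joint passes its speed limit or range.

## Working session

There is one attempt and no reset: what is moved stays moved. The work goes in short steps, Python scripts to look and compute and a shell command to move; the robot and the scene stay as the last step left them, time stands still between calls to the robot, and variables do not carry over. Pictures are saved under pics/ and viewed, at most 10 in all, crops included, and the job is handed in when it is done.

```bash
ls; mkdir -p pics; cat > h.py <<'E'
import numpy as np, cv2
from plant import bot
from scipy.spatial.transform import Rotation as Ro
def snap(n,f):
    c=bot.capture(n); cv2.imwrite('pics/'+f+'.png',c['color'][:,:,::-1]); np.savez('pics/'+f+'.npz',**c); return c
def ray(c,u,v):
    R=np.array(c['R']);t=np.array(c['t'])
    d=R.T@np.linalg.inv(c['K'])@[u,v,1.]; return -R.T@t, d/np.linalg.norm(d)
def plane(c,u,v,z):
    o,d=ray(c,u,v); return o+d*(z-o[2])/d[2]
def tri(c1,p1,c2,p2):
    o1,d1=ray(c1,*p1);o2,d2=ray(c2,*p2)
    s=np.linalg.lstsq(np.c_[d1,-d2],o2-o1,rcond=None)[0]
    a,b=o1+s[0]*d1,o2+s[1]*d2; return (a+b)/2,np.linalg.norm(a-b)
def proj(c,X):
    p=np.array(c['K'])@(np.array(c['R'])@X+c['t']); return p[:2]/p[2]
E
python3 - <<'E'
from h import *
for n in('scene','side','wrist'):
    c=snap(n,n+'0'); o,d=ray(c,256,192); print(n,o.round(),d.round(2),c['K'][0][0])
print(bot.get_obs())
a,b,w=[cv2.imread(f'pics/{n}0.png') for n in('scene','side','wrist')]
E
```

```text
pics
plant.py
shift.py
scene [ -62. -736.  801.] [ 0.52  0.62 -0.58] 391.32392500308
side [  348. -1524.  1245.] [ 0.11  0.8  -0.6 ] 495.72239723762857
wrist [525.  74. 384.] [-0.01 -0.27 -0.96] 287.8055548647882
{'time': 0.15, 'joint_positions': array([-1.45972148e-01,  3.42551262e-01,  1.52473610e+00, -2.45059967e-06,
        1.27539867e+00, -1.45980228e-01]), 'dq': array([-0.00047561, -0.00081483, -0.00512675, -0.00214508,  0.00082553,
        0.00017209]), 'tau': array([ 7.52666965e-04, -4.31470585e+01, -2.44352603e+01,  7.18239485e-02,
        5.38185902e-02, -1.32920518e-04]), 'tool_pos': array([5.24915989e+02, 4.88997268e-02, 4.04231899e+02]), 'tcp_rot': array([-3.14051056e+00, -1.56726459e-04,  1.57080504e+00]), 'contact_force': array([-0.3741008 , -0.28297727,  0.17592053]), 'moment': array([ 0.04909324,  0.05010192, -0.05583646]), 'finger_force': 0.0, 'grip_width': 91.4589399857152}
```

View pics/scene0.png

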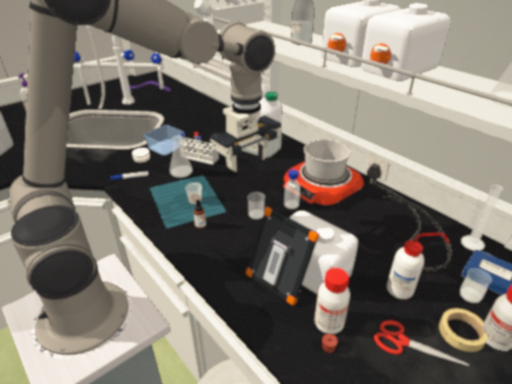

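View pics/side0.png

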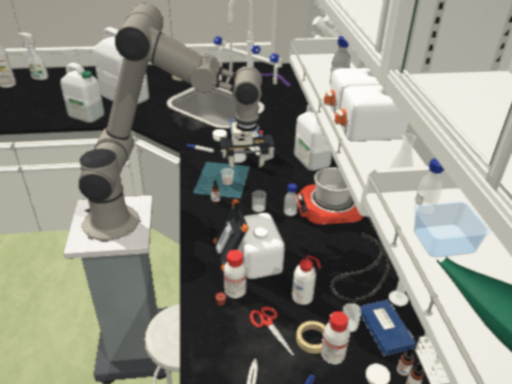

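Scene view: the mat is at about (188,201) with a small clear vessel on it at (193,192), and the dropper is at its near edge (200,215). The beaker-like vessel is at (257,205), the media bottle at (292,190), and the display leans on the tank at (283,257) with orange corners at (268,212), (313,237), (251,271) and (291,299). The side view shows the same layout.

```bash
python3 - <<'E'
from h import *
C={n:dict(np.load(f'pics/{n}0.npz')) for n in('scene','side','wrist')}
for n,c in C.items():
    hsv=cv2.cvtColor(c['color'],cv2.COLOR_RGB2HSV)
    for nm,lo,hi in(('orange',(5,150,120),(18,255,255)),('mat',(80,90,50),(100,255,200))):
        m=cv2.inRange(hsv,lo,hi)
        k,l,s,ce=cv2.connectedComponentsWithStats(m)
        for i in range(1,k):
            if s[i,4]>(8 if nm=='orange' else 300):
                print(n,nm,s[i],ce[i].round(1))
                if nm=='mat':
                    cn=max(cv2.findContours((l==i).astype('uint8'),0,2)[0],key=cv2.contourArea)
                    h=cv2.convexHull(cn); q=cv2.approxPolyDP(h,.03*cv2.arcLength(h,True),True)[:,0]
                    for p in q: print(p,plane(c,*p,1).round(0))
S=C['scene']['color'][:,:,::-1]; D=C['side']['color'][:,:,::-1]
a=cv2.resize(S[150:340,130:380],None,fx=3.2,fy=3.2,interpolation=cv2.INTER_CUBIC)[:600,:800]
cv2.imwrite('pics/cs.png',a)
w=C['wrist']['color'][:,:,::-1]
b=cv2.resize(D[140:310,180:320],None,fx=2.8,fy=2.8,interpolation=cv2.INTER_CUBIC)
w=cv2.resize(w,(400,300)); o=np.zeros((490,800,3),'uint8'); o[:476,:392]=b[:476,:392]; o[:300,400:]=w
cv2.imwrite('pics/cd.png',o)
E
```

```text
scene orange [328  40  17  11 144] [336.8  44.6]
scene orange [371  50  19  13 182] [380.3  56.1]
scene orange [296 164   6   5  18] [298.5 166. ]
scene orange [297 170  66  34 819] [333.  190.1]
scene orange [284 175   4  12  24] [285.3 180.2]
scene orange [265 207   7   9  48] [267.4 211.1]
scene orange [308 231  10  11  88] [312.4 235.9]
scene orange [247 268   5   8  33] [249.  271.8]
scene orange [286 295  10  10  76] [290.7 299.5]
scene orange [322 335  15  15 179] [329.  341.2]
scene mat [ 150  175   76   53 1981] [183.3 201.4]
[204 176] [577. 325.   1.]
[225 211] [511. 104.   1.]
[166 227] [322. 159.   1.]
[150 188] [385. 385.   1.]
side orange [325  92  10  13  63] [329.7  99.2]
side orange [336 110  10  15  80] [341.  118.4]
side orange [233 199   5   4  16] [234.8 200.5]
side orange [242 224   6   8  37] [244.1 227.4]
side orange [221 265   3   5   9] [221.8 266.8]
side mat [ 194  162   55   36 1027] [221.5 179.6]
[205 164] [377. 370.   1.]
[248 166] [570. 335.   1.]
[239 197] [507. 108.   1.]
[194 192] [322. 161.   1.]
wrist orange [144  69  21  19  55] [155.7  74.1]
wrist orange [ 424   75   88  155 5082] [475.  136.6]
wrist orange [240 283  10   5  31] [244.4 284.7]
wrist orange [240 283  39  24 426] [263.3 295.8]
wrist mat [   88     0   179    86 10340] [182.   33.2]
[266  14] [535. 183.   1.]
[248  85] [513. 105.   1.]
[88 38] [321. 158.   1.]
[93  0] [333. 198.   1.]
```

View pics/cs.png

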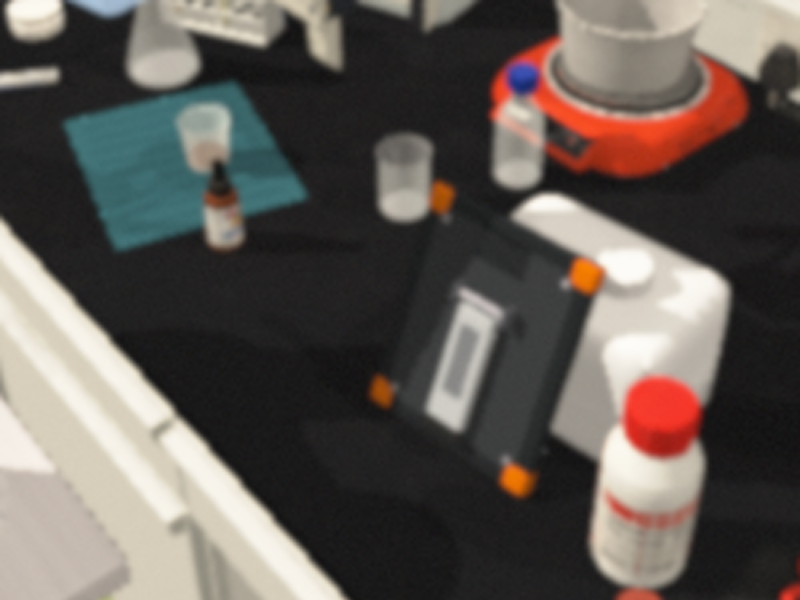

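View pics/cd.png

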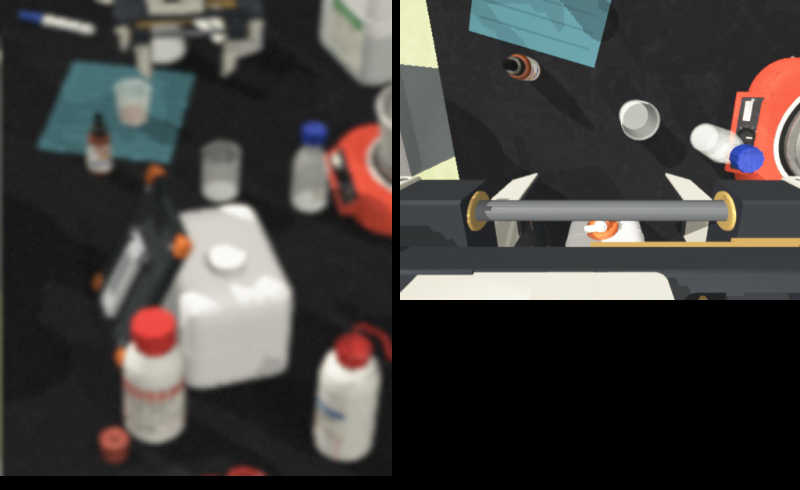

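Close crops: a sample cup stands on the mat, with its base at about crop (210,165). The display's back faces the robot with the folded leg clearly visible, hinge at crop (485,300) and foot at (445,425). Nothing blocks the region between the mat and the beaker.

```bash
python3 - <<'E'
from h import *
C={n:dict(np.load(f'pics/{n}0.npz')) for n in('scene','side','wrist')}
s,d,w=C['scene'],C['side'],C['wrist']
f=lambda x,y:(130+x/3.2,150+y/3.2); g=lambda x,y:(180+x/2.8,140+y/2.8)
P=[tri(s,a,d,b) for a,b in[((267.4,211.1),(234.8,200.5)),((312.4,235.9),(244.1,227.4)),((249,271.8),g(97,282)),((290.7,299.5),(221.8,266.8))]]
for p in P: print('corner',p[0].round(),round(p[1],1))
for nm,a,b,z in[('cup base',(209,160),(132,118),3),('cup rim',(205,120),(133,90),55),('beaker base',(404,203),(220,190),5),('beaker rim',(405,150),(221,152),68),('media capTop',(523,72),(313,126),130),('media base',(518,175),(309,202),5),('dropper',(225,238),(99,165),8),('conical',(165,72),(170,48),3),('hinge',(485,300),(137,233),0),('foot',(447,425),(108,308),0),('cap',(630,265),(226,255),150),('powder',(640,555),(153,420),8),('powdercap',(662,400),(153,322),163)]:
    A,B=f(*a),g(*b);t,e=tri(s,A,d,B); print(nm,t.round(),round(e,1),plane(s,*A,z)[:2].round(),plane(d,*B,z)[:2].round())
for nm,p,z in[('beaker rim',(240*1.28,118*1.28),70),('dropper top',(510-400,65),102)]: 
    pass
q=lambda x,y:((x-400)*1.28,y*1.28)
print('wrist beaker rim',plane(w,*q(639,120),66),'media cap',plane(w,*q(746,158),132),'dropper top',plane(w,*q(508,66),102))
E
```

```text
corner [ 466. -153.  182.] 5.5
corner [ 485. -292.  179.] 0.5
corner [ 391. -168.   18.] 2.0
corner [ 407. -310.   25.] 2.4
cup base [466. 212.   7.] 0.9 [468. 217.] [466. 216.]
cup rim [468. 215.  56.] 0.3 [469. 216.] [468. 216.]
beaker base [578.  24.   5.] 0.6 [578.  24.] [578.  23.]
beaker rim [577.  21.  74.] 0.8 [582.  27.] [578.  30.]
media capTop [697. -16. 135.] 4.7 [701. -13.] [700.  -4.]
media base [700. -16.   4.] 0.8 [699. -17.] [700. -16.]
dropper [408.  94.   8.] 1.9 [407.  93.] [408.  95.]
conical [547. 443. -24.] 8.8 [524. 397.] [544. 409.]
hinge [ 437. -238.  150.] 9.4 [ 547. -130.] [452. -54.]
foot [ 400. -240.   35.] 3.6 [ 419. -219.] [ 402. -201.]
cap [ 540. -291.  157.] 1.3 [ 546. -287.] [ 542. -282.]
powder [ 441. -409.    9.] 3.7 [ 440. -410.] [ 442. -406.]
powdercap [ 444. -404.  166.] 1.4 [ 447. -402.] [ 444. -401.]
wrist beaker rim [578.14752188  28.29262191  66.        ] media cap [694.77436163  -6.88702081 132.        ] dropper top [415.02392731  97.28323757 102.        ]
```

```bash
python3 shift.py '[[92,214,-58,110,0],[92,214,-58,110,0],[92,214,-58,110,0],[92,214,-58,110,0],[92,214,-58,110,0]]'; python3 shift.py '[[92,0,0,97,0],[92,0,0,97,0],[92,0,0,97,0],[30,0,0,97,0],[30,0,0,97,0]]';python3 shift.py '[[30,0,0,0,0],[30,0,0,0,0],[30,0,0,0,0]]'
```

```text
time: 0.78
tool_pos: [465.0, 216.8, 292.5]
tcp_rot: [-3.137, 0.001, 1.576]
contact_force: [-0.0, 0.1, 0.6]
grip_width: 91.9
finger_force: 0.0
time: 1.4
tool_pos: [467.8, 214.0, 199.5]
tcp_rot: [3.138, -0.001, 1.57]
contact_force: [0.5, -0.1, 0.3]
grip_width: 76.2
finger_force: 0.0
time: 1.78
tool_pos: [467.3, 214.1, 198.2]
tcp_rot: [3.14, -0.0, 1.571]
contact_force: [-0.6, 0.2, 2.8]
grip_width: 53.0
finger_force: 30.0
```

```bash
python3 shift.py '[[30,0,0,-50,0],[30,-10,50,-50,0],[30,-30,153,-50,0],[30,-30,153,-50,0],[30,-30,153,-50,0]]'; python3 shift.py '[[30,0,0,0,0],[30,0,0,30,0],[30,0,0,49,0],[30,0,0,50,0],[30,0,0,50,0]]';python3 shift.py '[[75,0,0,0,0],[75,0,0,0,0],[80,0,0,0,0],[80,0,0,-60,0],[80,0,0,-120,0]]'; python3 - <<'E'
from h import *
s=snap('scene','scene1'); cv2.imwrite('pics/c1.png',cv2.resize(s['color'][120:320,120:340,::-1],None,fx=3,fy=3))
E
```

```text
time: 2.4
tool_pos: [622.0, 182.8, 247.1]
tcp_rot: [3.14, 0.0, 1.569]
contact_force: [-0.6, -0.0, -0.8]
grip_width: 52.7
finger_force: 30.0
time: 3.02
tool_pos: [619.5, 184.3, 197.6]
tcp_rot: [-3.141, 0.0, 1.571]
contact_force: [0.6, 0.3, 0.4]
grip_width: 53.0
finger_force: 30.0
time: 3.65
tool_pos: [619.9, 183.9, 318.5]
tcp_rot: [-3.14, 0.0, 1.571]
contact_force: [1.0, 0.5, 0.7]
grip_width: 79.8
finger_force: 0.0
```

View pics/c1.png

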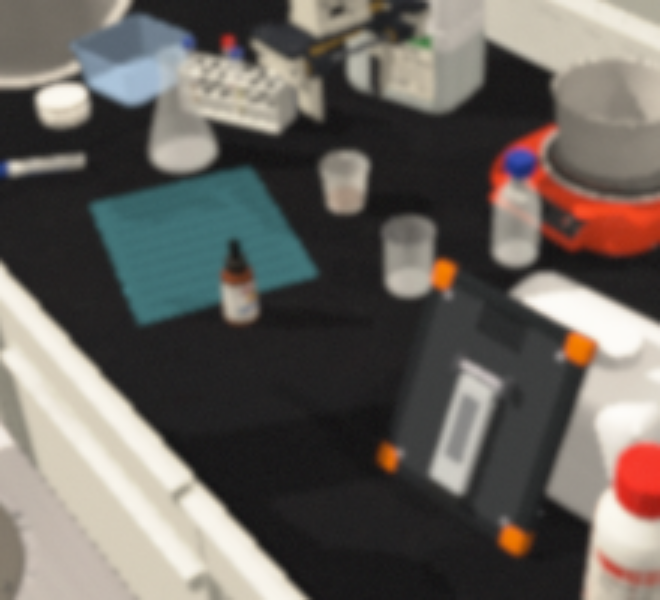

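The sample cup is upright at crop (344,185), off the mat, and the mat is clear. Next I'll look at the display from above.

```bash
python3 shift.py '[[60,-210,-100,-87,-0.85],[60,-210,-100,-87,-0.85],[60,-210,-100,-87,-0.85],[60,-210,-100,-87,-0.85],[60,-210,-100,-87,-0.85]]'; python3 shift.py '[[60,-61,-223,0,-0.846],[60,-61,-223,0,-0.846],[60,-61,-223,0,-0.846],[60,-61,-223,0,-0.846],[60,-61,-223,0,-0.846]]'; python3 shift.py '[[60,0,0,0,0],[60,0,0,0,0]]'; python3 - <<'E'
from h import *
s=snap('wrist','w1'); cv2.imwrite('pics/w1b.png',cv2.resize(s['color'][:,:,::-1],(800,600)))
print(bot.get_obs()['joint_positions'].round(3))
E
```

```text
time: 4.32
tool_pos: [518.9, -28.8, 406.7]
tcp_rot: [3.14, 0.003, 2.421]
contact_force: [0.3, 1.0, -0.2]
grip_width: 60.0
finger_force: 0.0
time: 4.95
tool_pos: [417.2, -236.2, 404.8]
tcp_rot: [-3.141, 0.0, -3.018]
contact_force: [0.0, 1.1, -0.3]
grip_width: 60.0
finger_force: 0.0
time: 5.2
tool_pos: [418.9, -233.2, 404.7]
tcp_rot: [3.141, 0.0, -3.024]
contact_force: [-0.4, 0.1, 0.4]
grip_width: 60.3
finger_force: 0.0
[-0.668  0.259  1.643  0.     1.239 -2.357]
```

View pics/w1b.png

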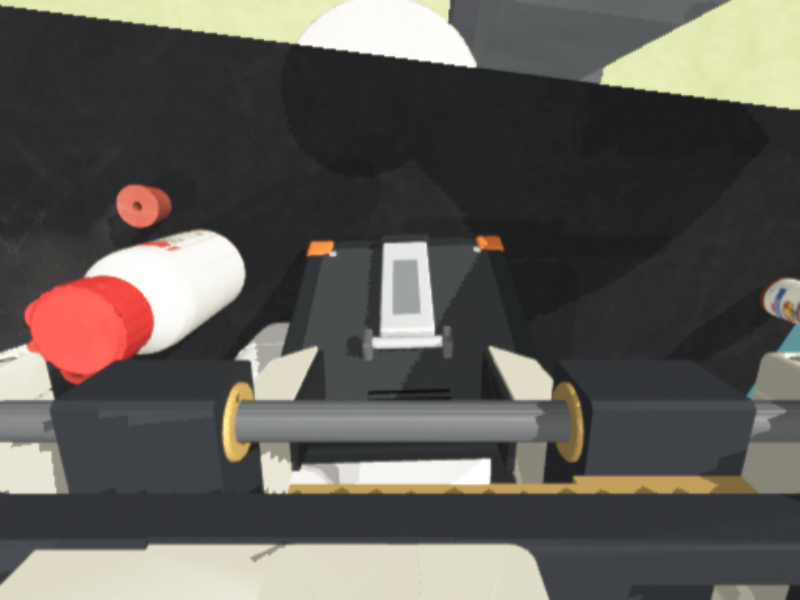

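The wrist view from above shows the leg, with its foot end at (406,243) and hinge at (407,342), both between the fingers' columns. The display's bottom orange corners are at (320,248) and (490,243), and the tank edge is at (390,465).

```bash
python3 - <<'E'
from h import *
c=dict(np.load('pics/w1.npz')); k=512/800
S={n:dict(np.load(f'pics/{n}0.npz')) for n in('scene','side')}
hsv=cv2.cvtColor(c['color'],cv2.COLOR_RGB2HSV); m=cv2.inRange(hsv,(5,150,100),(20,255,255))
kk,l,st,ce=cv2.connectedComponentsWithStats(m)
for i in range(1,kk):
    if st[i,4]>10 and ce[i][1]<200: print(st[i],ce[i].round(1),plane(c,*ce[i],12).round(1))
A=[plane(c,u*k,v*k,z) for u,v,z in((307,241,4),(502,236,4),(385,243,20),(427,243,20),(380,338,131),(438,338,131),(360,345,128),(452,345,128))]
for a in A: print(a.round(1))
for i in range(0,8,2):
    d=A[i+1]-A[i]; print('mid',((A[i]+A[i+1])/2).round(1),'len',np.linalg.norm(d).round(1),'ang',np.arctan2(d[1],d[0]).round(3))
# tops
for a,b in(((267.4,211.1),(312.4,235.9)),):
    for z in(176,):
        p,q=plane(S['scene'],*a,z),plane(S['scene'],*b,z); print('top',p.round(),q.round(),np.arctan2(*(p-q)[[1,0]]).round(3))
a,b=plane(S['side'],234.8,200.5,178),plane(S['side'],244.1,227.4,178);print(a.round(),b.round(),np.arctan2(*(a-b)[[1,0]]).round(3))
E
```

```text
[ 92 120  13   9  40] [ 99.5 123.6] [ 385.  -437.1   12. ]
[ 85 129   6   7  24] [ 87.5 132.1] [ 397.4 -452.6   12. ]
[ 98 131  10  11  36] [102.5 136.1] [ 400.2 -433.8   12. ]
[305 151  17  10 132] [313.1 154.9] [ 392.7 -163.3   12. ]
[196 154  18  10 144] [204.2 158.2] [ 413.5 -303.3   12. ]
[503 194   4   5  15] [504.3 195.8] [417.3 102.3  12. ]
[ 410.8 -315.1    4. ]
[ 387.4 -151.8    4. ]
[ 402.3 -249.    20. ]
[ 398.4 -215.1   20. ]
[ 442.3 -243.6  131. ]
[ 438.3 -209.   131. ]
[ 449.4 -255.2  128. ]
[ 442.9 -199.5  128. ]
mid [ 399.1 -233.5    4. ] len 165.0 ang 1.713
mid [ 400.4 -232.    20. ] len 34.1 ang 1.688
mid [ 440.3 -226.3  131. ] len 34.8 ang 1.688
mid [ 446.2 -227.4  128. ] len 56.1 ang 1.688
top [ 469. -150.  176.] [ 487. -290.  176.] 1.703
[ 467. -143.  178.] [ 485. -290.  178.] 1.688
```

```bash
python3 shift.py '[[60,25,2.5,60,0],[60,25,2.5,120,0],[60,25,2.5,150,0],[60,25,2.5,154,0],[60,25,2.5,154,0]]'; python3 shift.py '[[60,-10,0,0,0],[60,-18,0,0,0],[60,-24,0,0,0],[60,-24,0,0,0]]'; python3 - <<'E'
from h import *
s=snap('wrist','w2'); cv2.imwrite('pics/w2b.png',cv2.resize(s['color'][60:,:,::-1],(800,506)))
E
```

```text
time: 5.88
tool_pos: [394.3, -234.2, 251.5]
tcp_rot: [-3.141, 0.001, -3.021]
contact_force: [0.2, -0.5, 0.2]
grip_width: 60.5
finger_force: 0.0
time: 6.38
tool_pos: [417.4, -231.5, 251.0]
tcp_rot: [-3.141, -0.002, -3.019]
contact_force: [-4.6, -3.5, 3.1]
grip_width: 60.0
finger_force: 2.9
```

View pics/w2b.png

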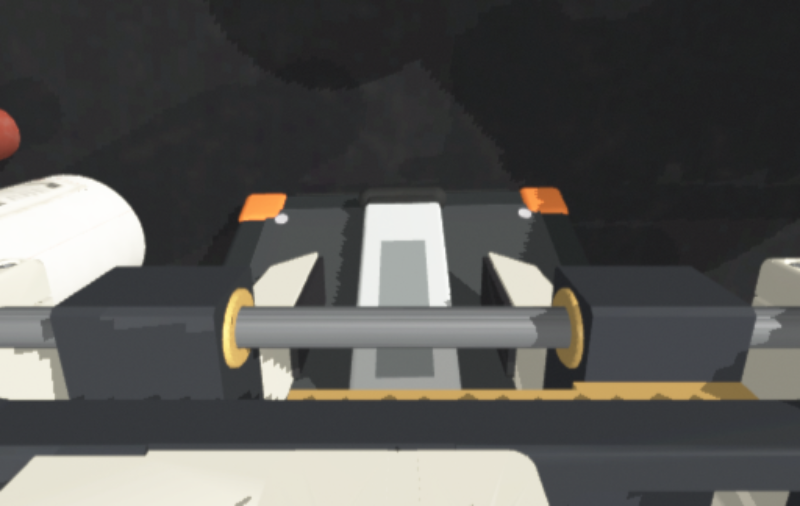

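Wrist view: the leg at (405,290) is centred between the fingertips at (318,255) and (490,255). A fingertip just touches the back, so I'll back off slightly, then close.

```bash
python3 shift.py '[[60,3.5,0,0,0],[60,3.5,0,0,0],[32,3.5,0,0,0],[32,3.5,0,0,0],[30,3.5,0,0,0]]';python3 shift.py '[[30,0,0,0,0],[30,0,0,0,0]]'
```

```text
time: 7.05
tool_pos: [414.0, -231.8, 250.7]
tcp_rot: [3.142, 0.0, -3.021]
contact_force: [0.9, -0.7, -0.3]
grip_width: 35.0
finger_force: 0.0
time: 7.3
tool_pos: [413.9, -231.8, 250.7]
tcp_rot: [3.142, 0.0, -3.021]
contact_force: [0.4, -0.0, 0.6]
grip_width: 33.5
finger_force: 30.0
```

```bash
cat >> h.py <<'E'
def oranges(n):
    c=bot.capture(n); m=cv2.inRange(cv2.cvtColor(c['color'],cv2.COLOR_RGB2HSV),(5,150,110),(18,255,255))
    k,l,s,ce=cv2.connectedComponentsWithStats(m); x0,x1,y0,y1=(240,325,200,310) if n=='scene' else (205,255,190,280)
    print(n,[(round(a[0],1),round(a[1],1),int(s[i+1,4])) for i,a in enumerate(ce[1:]) if s[i+1,4]>5 and x0<a[0]<x1 and y0<a[1]<y1])
E
python3 -c "
from h import *
oranges('scene');oranges('side')"
python3 shift.py '[[30,2,0,-1,0],[30,4,0,-2,0],[30,5.5,0,-3,0],[30,7,0,-3.6,0],[30,7,0,-3.6,0]]'
python3 -c "
from h import *
oranges('scene');oranges('side')"
```

```text
scene [(np.float64(313.0), np.float64(235.8), 79), (np.float64(249.0), np.float64(272.1), 42), (np.float64(290.7), np.float64(299.5), 80)]
side [(np.float64(234.1), np.float64(201.2), 15), (np.float64(244.1), np.float64(227.8), 29), (np.float64(221.8), np.float64(266.8), 9)]
time: 8.02
tool_pos: [406.8, -232.7, 254.3]
tcp_rot: [3.142, -0.0, -3.021]
contact_force: [0.5, -0.9, -4.8]
grip_width: 33.8
finger_force: 30.0
scene [(np.float64(311.4), np.float64(236.1), 80), (np.float64(247.3), np.float64(272.6), 49), (np.float64(289.2), np.float64(300.3), 80)]
side [(np.float64(232.4), np.float64(200.6), 14), (np.float64(242.3), np.float64(227.2), 32), (np.float64(220.9), np.float64(266.8), 22)]
```

The display was carried rigidly by the leg: about 4.8 N of weight on the tool and a shift of roughly 7 mm. The grip holds the leg's angle, so I'll rest the display on the bench and swing it upright about its bottom edge. That opens the leg relative to the display.

```bash
python3 shift.py '[[30,0,0,1.5,0],[30,0,0,2.5,0],[30,0,0,2.5,0]]'; python3 shift.py '[[30,0,0,1,0],[30,0,0,1,0]]'; python3 shift.py '[[30,3,0,-0.6,0],[30,6,0,-1.1,0],[30,9,0,-1.6,0],[30,12,0,-2,0],[30,12,0,-2,0]]'
python3 -c "
from h import *
oranges('scene');oranges('side')"
```

```text
time: 8.5
tool_pos: [406.9, -232.6, 251.7]
tcp_rot: [3.141, -0.0, -3.021]
contact_force: [1.0, -0.5, -4.4]
grip_width: 33.4
finger_force: 30.0
time: 8.75
tool_pos: [407.1, -232.7, 251.0]
tcp_rot: [-3.141, 0.001, -3.021]
contact_force: [0.4, 1.3, -1.9]
grip_width: 33.5
finger_force: 30.0
time: 9.38
tool_pos: [395.0, -234.4, 253.2]
tcp_rot: [-3.141, 0.001, -3.021]
contact_force: [0.5, 0.6, 2.4]
grip_width: 33.4
finger_force: 30.0
scene [(np.float64(307.4), np.float64(239.2), 82), (np.float64(247.3), np.float64(273.9), 41), (np.float64(288.8), np.float64(301.7), 73)]
side [(np.float64(228.5), np.float64(200.3), 15), (np.float64(237.3), np.float64(227.5), 31), (np.float64(220.7), np.float64(267.7), 21)]
```

```bash
python3 shift.py '[[30,3,0,-0.5,0],[30,6,0,-0.8,0],[30,9,0,-1.1,0],[30,12,0,-1.5,0],[30,12,0,-1.5,0]]'
python3 -c "
from h import *
oranges('scene');oranges('side')"; python3 shift.py '[[30,3,0,-0.1,0],[30,6,0,-0.1,0],[30,9,0,-0.1,0],[30,12,0,0,0],[30,12,0,0,0]]'
python3 -c "
from h import *
oranges('scene');oranges('side')
s=snap('scene','s3');d=snap('side','d3')
o=np.zeros((600,800,3),'uint8'); o[:600,:400]=cv2.resize(s['color'][180:330,230:330,::-1],(400,600));o[:600,400:]=cv2.resize(d['color'][170:290,185:265,::-1],(400,600));cv2.imwrite('pics/c3.png',o)"
```

```text
time: 10.1
tool_pos: [383.0, -235.8, 254.4]
tcp_rot: [-3.141, 0.0, -3.021]
contact_force: [0.7, -2.8, 3.6]
grip_width: 33.5
finger_force: 30.0
scene [(np.float64(302.9), np.float64(241.7), 81), (np.float64(246.7), np.float64(274.1), 35), (np.float64(288.4), np.float64(302.2), 68)]
side [(np.float64(224.0), np.float64(199.5), 6), (np.float64(232.3), np.float64(227.4), 34), (np.float64(220.7), np.float64(268.3), 19)]
time: 10.82
tool_pos: [371.0, -237.2, 254.5]
tcp_rot: [-3.141, 0.0, -3.021]
contact_force: [-0.2, -4.7, 3.0]
grip_width: 33.3
finger_force: 29.9
scene [(np.float64(298.3), np.float64(244.7), 85), (np.float64(246.2), np.float64(274.5), 30), (np.float64(288.0), np.float64(302.8), 63)]
side [(np.float64(227.6), np.float64(227.4), 43), (np.float64(220.5), np.float64(268.5), 18)]
```

View pics/c3.png

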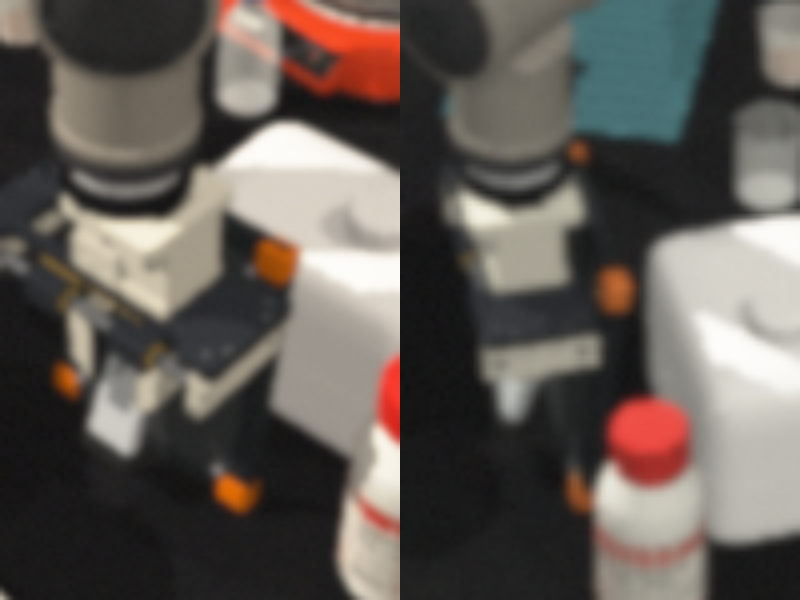

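Both crops show the display nearly upright with its bottom edge unmoved. The leg (white, at left crop (125,400)) stands out clearly from the back.

```bash
python3 -c "
from h import *
s=dict(np.load('pics/s3.npz'));d=dict(np.load('pics/d3.npz'))
a,e=tri(s,(298.3,244.7),d,(227.6,227.4));b,f=tri(s,(288,302.8),d,(220.5,268.5));print(a,e,b,f)
n=np.array([.9917,.1287]);v=a-b;print('lean',np.arctan2(v[:2]@n,v[2]),np.linalg.norm(v))
print('h top,bottom',a[:2]@n,b[:2]@n)
p=bot.get_obs()['tool_pos'];print(p[:2]@n, p[:2]@[.1287,-.9917])
"
```

```text
[ 429.69573263 -299.3105917   189.74909165] 0.9457573835915237 [ 402.77056423 -305.61460225   12.33491582] 1.8104419742313498
lean 0.15385235971091807 179.5563839807296
h top,bottom 387.60798489723015 360.09496923621975
337.54650308195244 282.9608840289126
```

```bash
python3 shift.py '[[30,3,0,0,0],[30,6,0,0.2,0],[30,9,0,0.4,0],[30,12,0,0.6,0],[30,12,0,0.6,0]]'; python3 shift.py '[[30,0,0,-3,0],[30,0,0,-7,0],[30,-20,0,-7,0],[30,-40,0,-7,0],[30,-55,0,-7,0]]';python3 shift.py '[[30,0,0,0,0],[30,-6,0,0,0],[30,-12,0,0,0],[30,-12,0,0,0]]'
python3 -c "
from h import *
s=bot.capture('scene');
oranges('scene');oranges('side')"
```

```text
time: 11.65
tool_pos: [359.0, -238.5, 253.8]
tcp_rot: [3.142, -0.0, -3.021]
contact_force: [0.9, -4.7, 4.1]
grip_width: 33.4
finger_force: 29.9
time: 12.28
tool_pos: [414.2, -231.2, 260.2]
tcp_rot: [3.14, -0.002, -3.02]
contact_force: [-0.2, 0.1, -5.4]
grip_width: 33.5
finger_force: 30.0
time: 12.78
tool_pos: [424.2, -229.9, 260.2]
tcp_rot: [3.139, -0.005, -3.02]
contact_force: [-8.2, 0.3, -2.3]
grip_width: 33.6
finger_force: 30.2
scene [(np.float64(313.7), np.float64(231.6), 79), (np.float64(252.1), np.float64(266.1), 34), (np.float64(293.9), np.float64(294.0), 79)]
side [(np.float64(244.6), np.float64(224.6), 31)]
```

```bash
python3 shift.py '[[30,2,0,0,0],[30,2,0,2,0],[30,2,0,4,0],[30,2,0,5,0],[30,2,0,5,0]]'; python3 shift.py '[[30,0,0,0.7,0],[30,0,0,1.4,0],[30,0,0,1.4,0]]'
python3 -c "
from h import *
s=snap('scene','s4');d=snap('side','d4')
oranges('scene');oranges('side')"
```

```text
time: 13.55
tool_pos: [423.0, -230.8, 256.4]
tcp_rot: [-3.142, -0.002, -3.02]
contact_force: [-11.1, -1.3, 6.3]
grip_width: 33.3
finger_force: 33.0
time: 13.92
tool_pos: [422.8, -230.9, 255.3]
tcp_rot: [-3.141, -0.002, -3.02]
contact_force: [-14.2, -1.1, 11.3]
grip_width: 33.3
finger_force: 34.9
scene [(np.float64(313.5), np.float64(233.7), 77), (np.float64(252.4), np.float64(267.7), 34), (np.float64(294.4), np.float64(295.7), 76)]
side [(np.float64(243.9), np.float64(225.9), 30)]
```

```bash
python3 shift.py '[[30,1.5,0,0,0],[30,3,0,0,0],[30,3,0,0,0]]'; python3 shift.py '[[30,1,0,0,0],[30,2,0,0,0],[30,2,0,0,0]]'
python3 -c "
from h import *
s=snap('scene','s4');d=snap('side','d4')
oranges('scene');oranges('side')
a,e=tri(s,(313.5,233.7),d,(243.9,225.9));print(a,e)
for z in (5,10,15):
  b=plane(s,294.4,295.7,z);print(b)
"
```

```text
time: 14.5
tool_pos: [421.0, -231.1, 254.3]
tcp_rot: [-3.141, 0.001, -3.021]
contact_force: [-1.2, -1.0, -4.8]
grip_width: 33.6
finger_force: 30.1
time: 14.88
tool_pos: [418.9, -231.2, 254.2]
tcp_rot: [3.141, 0.0, -3.021]
contact_force: [-0.9, 0.1, -4.6]
grip_width: 33.5
finger_force: 30.0
scene [(np.float64(312.9), np.float64(234.6), 77), (np.float64(251.3), np.float64(268.7), 36), (np.float64(293.0), np.float64(296.7), 77)]
side [(np.float64(243.5), np.float64(226.6), 32)]
[ 483.49548676 -295.79742175  189.07304735] 0.19234842593913135
[ 435.91270801 -295.12760041    5.        ]
[ 432.78649178 -297.89561263   10.        ]
[ 429.66027555 -300.66362484   15.        ]
```

```bash
python3 -c "
from h import *
s=dict(np.load('pics/s4.npz'));d=dict(np.load('pics/d4.npz'));w=snap('wrist','w4')
o=np.zeros((600,800,3),'uint8'); o[:,:400]=cv2.resize(s['color'][180:330,230:330,::-1],(400,600));o[:300,400:]=cv2.resize(d['color'][180:285,185:325,::-1],(400,300));o[300:,400:]=cv2.resize(w['color'][:,:,::-1],(400,300));cv2.imwrite('pics/c4.png',o)"
```

```text
(no output)
```

View pics/c4.png

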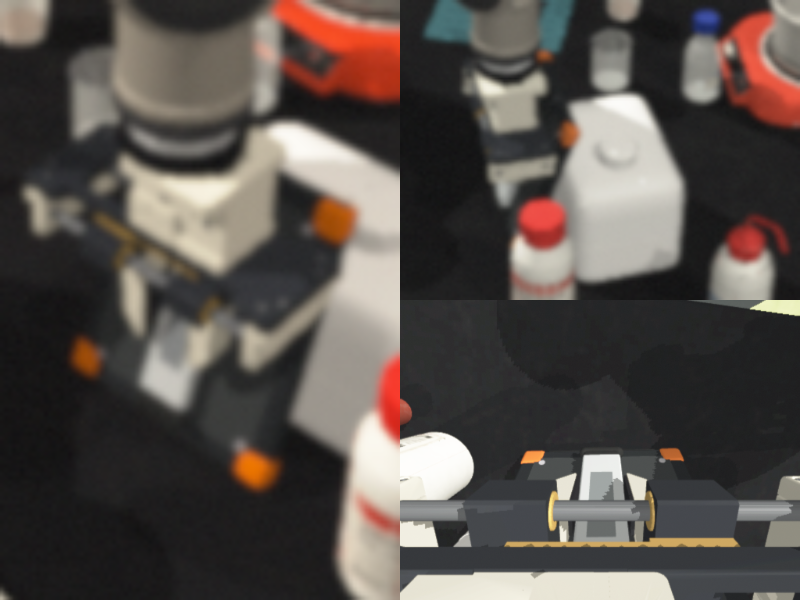

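The tank contact swung the display back and mostly refolded the leg: the lean is about 0.3 and all four orange corners are visible again. I'll repeat the drag-open on the bench, then set the display down just short of the tank without pressing.

```bash
python3 shift.py '[[30,0.5,0,1,0],[30,1,0,1.8,0],[30,1,0,1.8,0]]'; python3 shift.py '[[30,4,0,0,0],[30,8,0,-0.2,0],[30,12,0,-0.4,0],[30,16,0,-0.5,0],[30,16,0,-0.5,0]]'; python3 shift.py '[[30,4,0,0,0],[30,8,0,0.1,0],[30,12,0,0.2,0],[30,16,0,0.3,0],[30,16,0,0.3,0]]';
python3 -c "
from h import *
s=snap('scene','s5');d=snap('side','d5')
oranges('scene');oranges('side')"
```

```text
time: 15.5
tool_pos: [417.8, -231.3, 252.5]
tcp_rot: [3.141, -0.0, -3.021]
contact_force: [0.6, -0.7, -4.3]
grip_width: 33.8
finger_force: 30.0
time: 16.12
tool_pos: [401.7, -233.3, 253.1]
tcp_rot: [3.142, -0.0, -3.021]
contact_force: [-0.9, -0.5, -5.4]
grip_width: 33.5
finger_force: 30.0
time: 16.75
tool_pos: [385.8, -235.2, 252.7]
tcp_rot: [3.142, 0.0, -3.021]
contact_force: [-0.5, -0.4, -4.2]
grip_width: 33.4
finger_force: 30.0
scene [(np.float64(304.3), np.float64(242.0), 82), (np.float64(242.6), np.float64(275.8), 42), (np.float64(284.4), np.float64(305.1), 74)]
side [(np.float64(224.8), np.float64(200.5), 10), (np.float64(233.9), np.float64(228.5), 34), (np.float64(216.8), np.float64(268.5), 26)]
```

```bash
python3 shift.py '[[30,0,0,1.5,0],[30,0,0,1.5,0]]'; python3 shift.py '[[30,0,0,1.5,0],[30,0,0,1.5,0]]';python3 shift.py '[[30,0,0,1,0],[30,0,0,1,0]]'
```

```text
time: 17.2
tool_pos: [386.3, -235.2, 251.5]
tcp_rot: [-3.141, 0.001, -3.021]
contact_force: [-0.3, 1.6, -0.7]
grip_width: 33.4
finger_force: 30.0
time: 17.45
tool_pos: [386.7, -234.9, 250.9]
tcp_rot: [-3.141, 0.003, -3.021]
contact_force: [1.7, 6.1, 10.6]
grip_width: 33.8
finger_force: 30.0
time: 17.7
tool_pos: [386.9, -234.8, 250.7]
tcp_rot: [-3.14, 0.003, -3.021]
contact_force: [1.4, 9.2, 18.3]
grip_width: 33.7
finger_force: 30.0
```

```bash
python3 shift.py '[[30,0,0,-1.8,0],[30,0,0,-1.8,0],[30,3,0,-2.2,0],[30,6,0,-2.5,0],[30,6,0,-2.5,0]]'; python3 shift.py '[[30,4,0,-0.3,0],[30,8,0,-0.5,0],[30,12,0,-0.6,0],[30,12,0,-0.6,0]]';
python3 -c "
from h import *
oranges('scene');oranges('side')"
```

```text
time: 18.32
tool_pos: [380.4, -235.9, 251.9]
tcp_rot: [-3.141, 0.002, -3.021]
contact_force: [2.2, 5.1, 9.8]
grip_width: 33.6
finger_force: 30.0
time: 18.82
tool_pos: [368.7, -237.4, 253.1]
tcp_rot: [-3.14, 0.003, -3.02]
contact_force: [0.7, 6.1, 15.9]
grip_width: 33.3
finger_force: 30.0
scene [(np.float64(298.4), np.float64(245.5), 86), (np.float64(242.3), np.float64(277.5), 32), (np.float64(284.3), np.float64(306.3), 69)]
side [(np.float64(227.8), np.float64(228.3), 47), (np.float64(216.2), np.float64(268.8), 25)]
```

```bash
python3 shift.py '[[30,3,0,-1.2,0],[30,6,0,-1.5,0],[30,9,0,-1.5,0],[30,12,0,-1.5,0],[30,12,0,-1.5,0]]'; python3 shift.py '[[30,4,0,0.2,0],[30,8,0,0.5,0],[30,8,0,0.5,0]]';
python3 -c "
from h import *
s=snap('scene','s5');d=snap('side','d5')
oranges('scene');oranges('side')"
```

```text
time: 19.55
tool_pos: [356.2, -239.2, 253.6]
tcp_rot: [-3.141, 0.001, -3.021]
contact_force: [0.6, 1.1, 7.5]
grip_width: 33.7
finger_force: 30.0
time: 19.92
tool_pos: [348.2, -240.1, 253.3]
tcp_rot: [-3.141, 0.001, -3.021]
contact_force: [-1.5, 2.1, 7.9]
grip_width: 33.5
finger_force: 30.0
scene [(np.float64(291.1), np.float64(251.4), 90), (np.float64(241.8), np.float64(278.5), 16), (np.float64(283.5), np.float64(307.3), 57)]
side [(np.float64(219.1), np.float64(229.0), 40), (np.float64(215.7), np.float64(269.7), 19)]
```

```bash
python3 -c "
from h import *
s=dict(np.load('pics/s5.npz'));d=dict(np.load('pics/d5.npz'))
a,e=tri(s,(291.1,251.4),d,(219.1,229));b,f=tri(s,(283.5,307.3),d,(215.7,269.7));print(a,e,b,f)
n=np.array([.9917,.1287]);v=a-b;print('lean',np.arctan2(v[:2]@n,v[2]),np.linalg.norm(v), a[:2]@n,b[:2]@n)
p=bot.get_obs()['tool_pos'];print(p[:2]@n, p[:2]@[.1287,-.9917])"
```

```text
[ 401.75560678 -304.71972358  190.16166915] 0.6097143134770773 [ 386.11910262 -307.13508026    9.9206105 ] 2.048889491389906
lean 0.08753365192823367 180.9341687857856 359.2036068161153 343.38602924124916
314.52356005667747 282.97098601934414
```

```bash
python3 shift.py '[[30,0,0,-4,0],[30,-10,0,-5,0],[30,-30,0,-5,0],[30,-50,0,-5,0],[30,-58,0,-5,0]]'; python3 shift.py '[[30,0,0,0,0],[30,0,0,2,0],[30,0,0,4,0],[30,0,0,4,0]]'
```

```text
time: 20.75
tool_pos: [407.0, -232.6, 257.3]
tcp_rot: [3.141, -0.0, -3.02]
contact_force: [0.0, 0.1, -5.1]
grip_width: 33.3
finger_force: 30.0
time: 21.25
tool_pos: [405.6, -232.8, 253.7]
tcp_rot: [3.141, -0.0, -3.021]
contact_force: [-0.7, -0.3, -5.5]
grip_width: 33.8
finger_force: 30.0
```

```bash
python3 shift.py '[[30,0,0,0.8,0],[30,0,0,0.8,0]]'; python3 shift.py '[[30,0,0,0.6,0],[30,0,0,0.6,0]]';
python3 -c "
from h import *
s=snap('scene','s6');d=snap('side','d6')
oranges('scene');oranges('side')"
```

```text
time: 21.5
tool_pos: [405.9, -232.9, 253.1]
tcp_rot: [-3.141, 0.0, -3.021]
contact_force: [-0.4, 0.6, -5.0]
grip_width: 33.2
finger_force: 30.0
time: 21.75
tool_pos: [406.2, -232.8, 252.8]
tcp_rot: [-3.141, 0.001, -3.021]
contact_force: [1.0, 1.8, 0.2]
grip_width: 33.5
finger_force: 30.0
scene [(np.float64(308.9), np.float64(237.5), 81), (np.float64(250.7), np.float64(270.7), 31), (np.float64(292.0), np.float64(298.8), 70)]
side [(np.float64(231.4), np.float64(199.5), 10), (np.float64(238.8), np.float64(226.9), 32)]
```

```bash
python3 -c "
from h import *
s=dict(np.load('pics/s6.npz'));d=dict(np.load('pics/d6.npz'))
n=np.array([.9917,.1287,0])
a,e=tri(s,(308.9,237.5),d,(238.8,226.9));b=plane(s,292,298.8,11);b2=plane(s,250.7,270.7,11)
print(a,e,b,b2,a@n,b@n,b2@n,'lean',np.arctan2(a@n-b@n,a[2]-11))"
```

```text
[ 466.66231389 -297.26691167  187.73419605] 0.24003013848024235 [ 420.64531963 -301.54715427   11.        ] [ 401.69229546 -161.3743927    11.        ] 424.5307651573158 378.3448447253799 377.5893650669246 lean 0.2556132963424945
```

Gravity swung the display about the hinge while I carried it; the lean is now 0.26. I'll reopen a little to about 0.15, where the hinge friction holds it, and carry slowly over a short distance.

```bash
python3 shift.py '[[30,0,0,0.8,0],[30,4,0,0.4,0],[30,8,0,0.1,0],[30,12,0,-0.2,0],[30,15,0,-0.4,0]]'; python3 shift.py '[[30,1,0,-0.2,0],[30,1,0,-0.6,0],[30,1,0,-1.2,0],[30,1,0,-2,0],[30,1,0,-2.6,0]]'; python3 -c "
from h import *
oranges('scene');oranges('side')"; python3 shift.py '[[30,-2,0,0,0],[30,-5,0,0,0],[30,-8,0,0,0],[30,-11,0,0,0],[30,-14,0,0,0]]'; python3 shift.py '[[30,-2,0,0,0],[30,-3,0,0,0],[30,-3,0,0,0]]'; python3 -c "
from h import *
oranges('scene');oranges('side')"
```

```text
time: 22.58
tool_pos: [391.3, -234.6, 253.5]
tcp_rot: [-3.141, 0.002, -3.02]
contact_force: [1.1, 1.5, 4.4]
grip_width: 33.6
finger_force: 30.0
time: 23.2
tool_pos: [389.8, -234.6, 254.9]
tcp_rot: [3.14, -0.001, -3.021]
contact_force: [-1.3, -0.4, -5.6]
grip_width: 33.6
finger_force: 30.0
scene [(np.float64(303.4), np.float64(240.7), 86), (np.float64(249.3), np.float64(271.3), 30), (np.float64(290.6), np.float64(299.8), 66)]
side [(np.float64(232.7), np.float64(227.0), 31)]
time: 23.92
tool_pos: [404.2, -233.0, 255.4]
tcp_rot: [-3.142, 0.0, -3.021]
contact_force: [-0.1, 0.0, -4.6]
grip_width: 33.5
finger_force: 30.0
time: 24.3
tool_pos: [407.0, -232.7, 255.4]
tcp_rot: [-3.142, 0.0, -3.021]
contact_force: [0.4, -0.4, -4.7]
grip_width: 33.5
finger_force: 30.0
scene [(np.float64(308.2), np.float64(236.7), 83), (np.float64(253.9), np.float64(267.9), 27), (np.float64(295.2), np.float64(295.9), 69)]
side [(np.float64(237.6), np.float64(226.1), 28)]
```

```bash
python3 shift.py '[[30,0,0,0.8,0],[30,0,0,1.6,0],[30,0,0,1.6,0]]';python3 shift.py '[[30,0,0,0.7,0],[30,0,0,0.7,0]]';  python3 -c "
from h import *
s=snap('scene','s7');d=snap('side','d7')
oranges('scene');oranges('side')
n=np.array([.9917,.1287,0])
a,e=tri(s,(308.2,237.6),d,(237.6,227));b=plane(s,295.2,296.6,11);
print(a,e,b,a@n,b@n,'lean',np.arctan2(a@n-b@n,a[2]-11))"
```

```text
time: 24.78
tool_pos: [407.0, -232.7, 253.9]
tcp_rot: [-3.141, 0.0, -3.021]
contact_force: [0.3, -0.4, -3.8]
grip_width: 33.5
finger_force: 30.0
time: 25.02
tool_pos: [407.2, -232.6, 253.6]
tcp_rot: [-3.141, 0.001, -3.021]
contact_force: [0.0, 2.7, 2.6]
grip_width: 33.5
finger_force: 30.0
scene [(np.float64(308.2), np.float64(237.3), 85), (np.float64(253.7), np.float64(268.3), 26), (np.float64(295.2), np.float64(296.2), 69)]
side [(np.float64(237.6), np.float64(226.5), 30)]
[ 462.80345191 -298.65050501  189.70180352] 1.6434865736765982 [ 431.69012562 -301.78993757   11.        ] 420.52586326216095 389.2667326105282 lean 0.17317136116944254
```

```bash
python3 shift.py '[[42,0,0,0,0],[60,0,0,0,0],[60,0,0,0,0],[60,25,0,0,0],[60,25,0,0,0]]';python3 shift.py '[[60,10,0,-60,0.188],[60,10,0,-120,0.376],[60,10,0,-150,0.564],[60,10,0,-150,0.752],[60,10,0,-150,0.94]]';  python3 -c "
from h import *
s=snap('scene','s8');d=snap('side','d8')
oranges('scene');oranges('side')
o=np.zeros((600,800,3),'uint8'); o[:,:400]=cv2.resize(s['color'][180:330,230:330,::-1],(400,600));o[:,400:]=cv2.resize(d['color'][175:295,190:270,::-1],(400,600));cv2.imwrite('pics/c8.png',o)"
```

```text
time: 25.85
tool_pos: [381.3, -235.7, 253.0]
tcp_rot: [3.141, -0.001, -3.022]
contact_force: [0.5, 0.7, -0.1]
grip_width: 59.9
finger_force: 0.0
time: 26.48
tool_pos: [372.7, -236.9, 403.9]
tcp_rot: [3.141, 0.002, 2.319]
contact_force: [-0.6, -0.1, 0.4]
grip_width: 59.8
finger_force: 0.0
scene [(np.float64(312.5), np.float64(234.7), 83), (np.float64(253.6), np.float64(268.4), 33), (np.float64(295.7), np.float64(295.5), 76)]
side [(np.float64(233.5), np.float64(199.3), 15), (np.float64(242.9), np.float64(226.2), 35)]
```

View pics/c8.png

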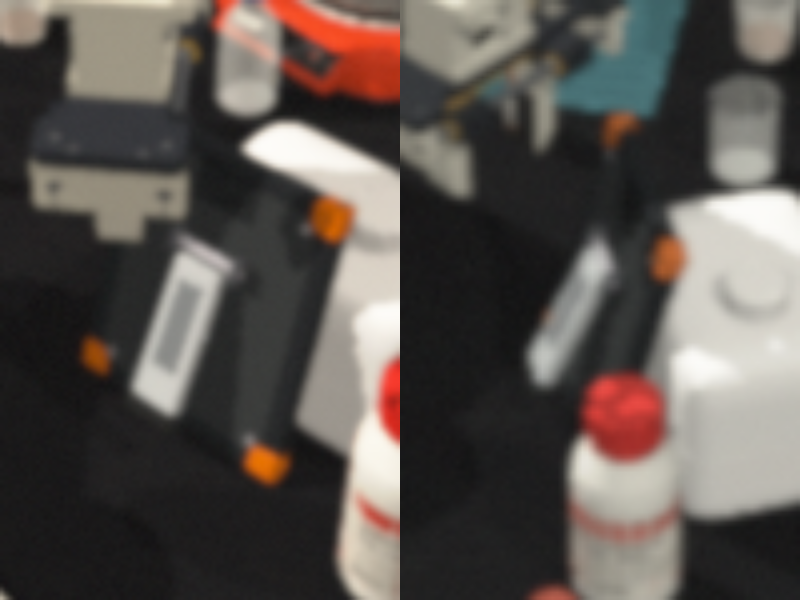

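The display rests on the tank with the leg clearly open: in the right crop the leg at (570,320) stands off the back, which runs to (650,260). That was my tenth picture, so from here I work from numbers only.

```bash
python3 -c "
from h import *
s=dict(np.load('pics/s8.npz'));d=dict(np.load('pics/d8.npz'))
n=np.array([.9917,.1287,0]);m=np.array([.1287,-.9917,0])
a,e=tri(s,(312.5,234.7),d,(242.9,226.2));l=plane(d,233.5,199.3,a[2]);b=plane(s,295.7,295.5,11);b2=plane(s,253.6,268.4,11)
print(a,e,l,b,b2)
for q in(a,l,b,b2):print(q@n,q@m)
print('lean',np.arctan2(a@n-b@n,a[2]-11),'yaw',np.arctan2(*(b2-b)[[1,0]]),np.arctan2(*(l-a)[[1,0]]))
o=bot.get_obs();print(o['tool_pos'],o['tcp_rot'],o['joint_positions'].round(3))
# orange masks left edge of leg (grey) in side for leg angle skipped
"
```

```text
[ 480.18626494 -295.82992704  187.99196567] 0.35194155802352173 [ 462.36889449 -148.4336901   187.99196567] [ 435.12869835 -300.11690253   11.        ] [ 413.11041623 -159.97361142   11.        ]
438.1274073348297 355.1745109479005
439.42781674918643 206.7085671924962
392.89208479608243 353.6269957181787
389.0929959849436 211.8131410111141
lean 0.2502219870707412 yaw 1.726635036839122 1.6910934280121226
[ 372.50557257 -236.912996    403.14525133] [3.14149723e+00 2.94949371e-04 2.32914462e+00] [-0.74   0.19   1.739  0.     1.212 -1.499]
```

```bash
python3 shift.py '[[60,0,0,0,0.188],[60,0,0,0,0.376],[60,0,0,0,0.564],[60,0,0,0,0.752],[60,0,0,0,0.94]]' | head -1;python3 shift.py '[[60,0,0,0,0.188],[60,0,0,0,0.376],[60,0,0,0,0.564],[60,0,0,0,0.752],[60,0,0,0,0.94]]'|head -1;python3 shift.py '[[60,0,0,0,0.188],[60,0,0,0,0.376],[60,0,0,0,0.564],[60,0,0,0,0.752],[60,0,0,0,0.94]]' |head -3; python3 shift.py '[[60,84.2,-61.1,0,0.188],[60,84.2,-61.1,0,0.376],[60,84.2,-61.1,0,0.564],[60,84.2,-61.1,0,0.752],[60,84.2,-61.1,0,0.951]]';python3 shift.py '[[60,0,0,0,0],[60,0,0,0,0]]'; python3 -c "
from h import *
o=bot.get_obs();p=o['tool_pos'];n=np.array([.9917,.1287,0]);m=np.array([.1287,-.9917,0]);print(p@n,p@m,o['tcp_rot'][2]-np.pi/2,o['joint_positions'].round(2))"
```

```text
time: 27.3
time: 27.92
time: 28.55
tool_pos: [372.4, -236.9, 403.0]
tcp_rot: [-3.141, 0.0, -0.49]
time: 29.18
tool_pos: [475.6, -222.2, 402.8]
tcp_rot: [3.141, 0.0, -1.419]
contact_force: [-1.2, -0.4, -0.1]
grip_width: 59.8
finger_force: 0.0
time: 29.42
tool_pos: [475.3, -222.4, 403.1]
tcp_rot: [-3.142, 0.0, -1.412]
contact_force: [1.1, -0.5, 0.0]
grip_width: 59.7
finger_force: 0.0
442.71840027244224 281.70368791708 -2.9823054026828597 [-0.58  0.34  1.53  0.    1.27  2.4 ]
```

```bash
python3 shift.py '[[60,0,0,30,0.025],[60,0,0,60,0.025],[60,0,0,66,0.025],[60,0,0,66,0.025],[38,0,0,66,0.025]]'; python3 shift.py '[[38,0,0,0,0],[38,0,8,0,0],[38,0,16,0,0],[38,0,22,0,0],[38,0,22,0,0]]'; python3 -c "
from h import *
oranges('scene');oranges('side')"
```

```text
time: 30.05
tool_pos: [475.5, -222.6, 338.4]
tcp_rot: [-3.14, -0.002, -1.441]
contact_force: [0.1, -0.0, 0.7]
grip_width: 54.3
finger_force: 0.0
time: 30.68
tool_pos: [452.9, -225.3, 337.2]
tcp_rot: [3.142, 0.0, -1.442]
contact_force: [1.0, 0.1, 0.1]
grip_width: 37.7
finger_force: 0.2
scene [(np.float64(309.4), np.float64(236.2), 81), (np.float64(253.5), np.float64(268.9), 31), (np.float64(295.4), np.float64(296.0), 70)]
side [(np.float64(239.4), np.float64(226.6), 27)]
```

```bash
python3 shift.py '[[38,0,5,0,0],[38,0,10,0,0],[38,0,15,0,0],[38,0,20,0,0],[38,0,20,0,0]]'; python3 -c "
from h import *
oranges('scene');oranges('side')"; python3 shift.py '[[30,0,3,0,0],[22,0,6,0,0],[10,0,8,0,0],[10,0,8,0,0],[10,0,8,0,0]]';python3 shift.py '[[10,0,0,0,0],[10,0,0,0,0]]'; python3 -c "
from h import *
s=snap('scene','s9');d=snap('side','d9');oranges('scene');oranges('side')"
```

```text
time: 31.4
tool_pos: [433.2, -227.8, 337.2]
tcp_rot: [3.142, 0.0, -1.442]
contact_force: [0.4, 0.4, -0.6]
grip_width: 38.0
finger_force: 0.0
scene [(np.float64(303.6), np.float64(240.7), 83), (np.float64(253.0), np.float64(269.5), 24), (np.float64(295.4), np.float64(296.7), 64)]
side [(np.float64(232.0), np.float64(226.6), 33)]
time: 32.12
tool_pos: [425.4, -228.8, 337.1]
tcp_rot: [3.141, 0.0, -1.442]
contact_force: [-1.6, 0.8, 1.4]
grip_width: 13.8
finger_force: 29.9
time: 32.38
tool_pos: [425.5, -228.8, 337.1]
tcp_rot: [3.141, 0.0, -1.441]
contact_force: [-2.1, -0.4, 1.6]
grip_width: 13.9
finger_force: 29.9
scene [(np.float64(299.7), np.float64(243.9), 85), (np.float64(253.1), np.float64(269.6), 19), (np.float64(295.0), np.float64(297.3), 60)]
side [(np.float64(228.7), np.float64(227.6), 40)]
```

```bash
python3 shift.py '[[10,0,0,-20,0],[10,0,10,-60,0],[10,0,10,-110,0],[10,0,10,-140,0],[10,0,10,-140,0]]'; python3 shift.py '[[10,0,0,0,-0.15],[10,0,0,0,-0.33],[10,0,0,0,-0.51],[10,0,0,0,-0.69],[10,0,0,0,-0.87]]'|head -1;python3 shift.py '[[10,0,0,0,-0.18],[10,0,0,0,-0.36],[10,0,0,0,-0.54],[10,0,0,0,-0.72],[10,0,0,0,-0.9]]'|head -1;python3 shift.py '[[10,0,0,0,-0.18],[10,0,0,0,-0.36],[10,0,0,0,-0.54],[10,0,0,0,-0.72],[10,0,0,0,-0.9]]'|head -1; python3 shift.py '[[10,0,0,0,-0.18],[10,0,0,0,-0.34],[10,0,0,0,-0.44],[10,0,0,0,-0.471],[10,0,0,0,-0.471]]'; python3 -c "
from h import *
o=bot.get_obs();p=o['tool_pos'];n=np.array([.9917,.1287,0]);m=np.array([.1287,-.9917,0]);print(p@n,p@m,o['tcp_rot'][2]-np.pi/2,o['joint_positions'].round(2))"
```

```text
time: 33.2
tool_pos: [416.1, -230.1, 478.4]
tcp_rot: [-3.137, -0.003, -1.441]
contact_force: [-0.2, 0.4, -5.5]
grip_width: 13.6
finger_force: 29.9
time: 33.83
time: 34.45
time: 35.08
time: 35.7
tool_pos: [415.8, -230.1, 475.9]
tcp_rot: [-3.14, -0.002, 1.698]
contact_force: [-0.5, 0.1, -4.2]
grip_width: 13.7
finger_force: 29.9
382.7089005137454 281.65198999083105 0.1274884252419355 [-0.67  0.2   1.52  0.    1.42 -0.79]
```

```bash
python3 shift.py '[[10,0,15,0,0],[10,0,30,0,0],[10,0,39,0,0],[10,0,39,12,0],[10,0,39,15,0]]'; python3 shift.py '[[10,0,0,3,0],[10,0,0,6,0],[10,0,0,9,0],[10,0,0,9,0]]'; python3 shift.py '[[10,0,0,3,0],[10,0,0,6,0],[10,0,0,6,0]]'
```

```text
time: 36.33
tool_pos: [454.1, -224.9, 460.6]
tcp_rot: [-3.139, -0.002, 1.7]
contact_force: [-0.8, -0.0, -4.7]
grip_width: 13.6
finger_force: 29.9
time: 36.83
tool_pos: [454.1, -225.0, 455.5]
tcp_rot: [3.138, 0.002, 1.699]
contact_force: [-3.2, 1.4, 7.5]
grip_width: 13.9
finger_force: 30.0
time: 37.2
tool_pos: [454.4, -225.6, 454.8]
tcp_rot: [3.131, 0.011, 1.699]
contact_force: [-6.3, 0.8, 33.7]
grip_width: 13.8
finger_force: 30.0
```

The foot locks by friction on the tank top at an opening of about 0.2. I'll relieve the pressure, then draw the display away from the tank along the leg's arc so that same friction opens the leg.

```bash
python3 shift.py '[[10,0,0,-5,0],[10,0,0,-8,0],[10,0,0,-8,0]]'; python3 shift.py '[[10,0,-3,0.6,0],[10,0,-6,1.3,0],[10,0,-9,2.1,0],[10,0,-12,3.1,0],[10,0,-12,3.1,0]]'
```

```text
time: 37.58
tool_pos: [454.4, -225.1, 455.3]
tcp_rot: [3.141, 0.0, 1.699]
contact_force: [-0.9, -0.3, 3.0]
grip_width: 13.9
finger_force: 30.0
time: 38.2
tool_pos: [441.9, -226.7, 452.5]
tcp_rot: [-3.141, 0.0, 1.699]
contact_force: [-3.1, 0.3, 6.8]
grip_width: 13.8
finger_force: 30.0
```

```bash
python3 shift.py '[[10,0,-3,0,0],[10,0,-6,1.1,0],[10,0,-9,2.4,0],[10,0,-12,3.8,0],[10,0,-12,3.8,0]]'
```

```text
time: 38.83
tool_pos: [429.9, -228.2, 448.5]
tcp_rot: [-3.14, 0.0, 1.699]
contact_force: [-5.2, -0.1, 6.9]
grip_width: 14.0
finger_force: 30.0
```

```bash
python3 shift.py '[[10,0,-3,1.2,0],[10,0,-6,2.8,0],[10,0,-9,4.4,0],[10,0,-12,6.1,0],[10,0,-12,6.1,0]]';python3 shift.py '[[10,0,-3,1.9,0],[10,0,-6,3.9,0],[10,0,-8,5.2,0],[10,0,-8,5.2,0]]'
```

```text
time: 39.45
tool_pos: [417.5, -229.8, 442.7]
tcp_rot: [-3.139, 0.0, 1.699]
contact_force: [-9.0, -0.8, 10.3]
grip_width: 13.6
finger_force: 30.0
time: 39.95
tool_pos: [410.0, -230.8, 436.6]
tcp_rot: [-3.14, -0.0, 1.699]
contact_force: [-5.5, -0.2, 4.9]
grip_width: 13.8
finger_force: 30.0
```

```bash
python3 shift.py '[[10,0,-2,1.5,0],[10,0,-4,3.5,0],[10,0,-4,4.5,0],[10,0,-4,4.5,0]]';python3 shift.py '[[10,0,-2,2,0],[10,0,-3,3,0],[10,0,-3,3,0]]'
```

```text
time: 40.45
tool_pos: [406.6, -231.2, 434.7]
tcp_rot: [3.139, 0.003, 1.7]
contact_force: [-8.2, 1.8, 19.0]
grip_width: 14.0
finger_force: 30.1
time: 40.83
tool_pos: [403.6, -231.9, 432.8]
tcp_rot: [3.138, 0.005, 1.699]
contact_force: [-10.9, 0.3, 24.7]
grip_width: 14.6
finger_force: 30.2
```

```bash
python3 shift.py '[[10,-0,-10,-20,0],[10,0,-20,-50,0],[10,0,-20,-50,0],[10,0,-20,-50,0]]'; python3 -c "
from h import *
s=snap('scene','s10');d=snap('side','d10');w=snap('wrist','w10')
for c,nm in((s,'scene'),(d,'side'),(w,'wrist')):
    m=cv2.inRange(cv2.cvtColor(c['color'],cv2.COLOR_RGB2HSV),(5,150,90),(18,255,255))
    k,l,st,ce=cv2.connectedComponentsWithStats(m)
    print(nm,[(ce[i].round(1).tolist(),int(st[i,4])) for i in range(1,k) if st[i,4]>5])
o=bot.get_obs();p=o['tool_pos'];print(p)
n=np.array([.9917,.1287,0]);mm=np.array([.1287,-.9917,0]);z=np.array([0,0,1.])
org=p-337*z
# predicted (vertical) corners of the screen face / back face, y=-80..80 (display y = -mm now)
for nm,x,y,zz in(('TL',0,75,195),('TR',0,-75,195),('BL',0,75,5),('BR',0,-75,5)):
    X=org+x*n-y*mm+zz*z; print(nm,X.round(),proj(s,X).round(1),proj(d,X).round(1))
for de in(.2,.4,.62):
    X=org+(15+114*np.sin(de))*n+(132-114*np.cos(de))*z; print(de,proj(s,X).round(1),proj(d,X).round(1),proj(w,X).round(1))
"
```

```text
time: 41.32
tool_pos: [384.1, -234.0, 477.7]
tcp_rot: [-3.14, -0.002, 1.7]
contact_force: [0.3, 0.7, -4.8]
grip_width: 14.2
finger_force: 30.0
scene [([336.8, 44.6], 145), ([380.3, 56.1], 182), ([298.1, 166.4], 14), ([333.1, 190.2], 836), ([285.5, 179.2], 18), ([289.6, 202.6], 123), ([263.9, 205.3], 9), ([198.4, 212.2], 17), ([238.5, 235.9], 56), ([283.5, 264.6], 65), ([328.9, 342.2], 212)]
side [([329.7, 99.2], 63), ([341.0, 118.4], 80), ([214.2, 194.5], 39), ([215.1, 238.0], 32), ([221.3, 301.7], 11), ([406.0, 361.8], 12), ([415.7, 376.2], 18)]
wrist [([257.1, 113.6], 2140), ([367.8, 101.8], 84), ([368.5, 120.7], 370), ([275.0, 309.0], 7)]
[ 384.20012636 -234.10845411  477.91055305]
TL [ 375. -160.  336.] [239.2 173.1] [206.9 167.2]
TR [ 394. -308.  336.] [293.3 200.8] [215.4 193.9]
BL [ 375. -160.  146.] [241.3 237.7] [209.  212.2]
BR [ 394. -308.  146.] [288.8 267.9] [217.1 240.2]
0.2 [274.4 239.4] [223.7 220.7] [293.3 183.9]
0.4 [280.3 232.8] [229.9 218.2] [315.  185.4]
0.62 [286.1 224.7] [236.2 214.5] [339.3 188.5]
```

```bash
python3 -c "
from h import *
s,d,w=[dict(np.load(f'pics/{n}10.npz')) for n in 'sdw']
n=np.array([.9917,.1287,0]);mm=np.array([.1287,-.9917,0])
a,e=tri(s,(289.6,202.6),d,(214.2,194.5));b,f=tri(s,(283.5,264.6),d,(215.1,238));v=a-b
print(a,e,b,f,'lean to +n',np.arctan2(v@n,v[2]),'side',np.arctan2(v@mm,v[2]),np.linalg.norm(v),a@n,b@n)
o=bot.get_obs()['tool_pos']; print('tcp-top',o[2]-a[2],o@n)
for r in(202,206,210,214,218,222): print('side',r,d['color'][r,206:250].mean(1).astype(int).tolist())
for r in(150,165,180,188,196,205): print('wrist',r,w['color'][r,256:400:4].mean(1).astype(int).tolist())
"
```

```text
[ 390.32426339 -302.21241914  329.31171201] 0.21121667466326613 [ 388.81830187 -296.65988537  147.83237383] 3.7061702685402778 lean to +n 0.00429165198297161 side 0.03139967088883752 181.57050624132518 348.1898336572223 347.41098271396095
tcp-top 148.59884103826084 350.8815072636204
side 202 [93, 111, 101, 73, 51, 43, 33, 30, 29, 30, 34, 47, 78, 107, 128, 137, 137, 130, 120, 109, 97, 84, 65, 49, 36, 32, 31, 32, 31, 32, 31, 32, 33, 32, 32, 32, 30, 31, 29, 30, 31, 30, 29, 30]
side 206 [50, 70, 89, 87, 65, 46, 37, 30, 30, 30, 29, 30, 30, 32, 33, 44, 65, 93, 117, 133, 137, 132, 123, 111, 102, 94, 76, 54, 39, 33, 32, 32, 32, 32, 33, 32, 33, 32, 31, 32, 31, 31, 29, 31]
side 210 [68, 73, 80, 89, 81, 64, 47, 36, 31, 31, 29, 31, 31, 33, 33, 32, 34, 32, 33, 40, 59, 86, 111, 130, 139, 141, 138, 125, 100, 64, 35, 28, 27, 30, 33, 34, 33, 34, 33, 33, 34, 33, 33, 34]
side 214 [42, 47, 64, 88, 101, 95, 74, 49, 34, 32, 31, 31, 32, 32, 33, 33, 34, 35, 32, 35, 32, 32, 32, 39, 56, 84, 111, 125, 123, 101, 69, 43, 33, 32, 33, 35, 39, 43, 43, 48, 56, 64, 76, 92]
side 218 [25, 27, 34, 42, 50, 50, 44, 37, 32
[... 734 characters left out ...]
3, 62, 62, 69, 56, 35, 35, 40, 95, 128, 131, 143, 161, 167, 167, 163, 168, 161, 43, 234, 235, 236, 237, 238, 237, 238, 237, 238, 238, 237, 237, 237]
wrist 188 [55, 55, 54, 43, 32, 79, 92, 94, 90, 129, 131, 143, 160, 167, 167, 167, 129, 111, 110, 151, 167, 112, 77, 234, 236, 236, 237, 238, 238, 238, 238, 238, 238, 237, 237, 237]
wrist 196 [53, 55, 53, 42, 31, 131, 173, 159, 173, 174, 168, 168, 157, 110, 112, 112, 111, 111, 112, 164, 167, 61, 160, 234, 236, 237, 237, 238, 238, 238, 238, 237, 238, 238, 237, 237]
wrist 205 [54, 54, 53, 43, 31, 136, 175, 158, 177, 170, 167, 132, 111, 111, 111, 111, 111, 129, 167, 168, 218, 232, 233, 235, 236, 237, 238, 238, 239, 234, 235, 216, 233, 233, 238, 237]
```

```bash
python3 -c "
from h import *
n=np.array([.9917,.1287,0]);mm=np.array([.1287,-.9917,0]);z=np.array([0,0,1.])
d=dict(np.load('pics/d10.npz'));p=bot.get_obs()['tool_pos'];org=p-339*z-2*n
for de in(.4,.5,.62,.7):
    for y in (17,):
        print(de,[proj(d,org+(15+r*np.sin(de))*n+y*mm+(132-r*np.cos(de))*z).round(1).tolist() for r in(30,60,90,108)])
for f in('scene1','scene0','side0','side1'):
    try: c=dict(np.load(f'pics/{f}.npz'))
    except: c=dict(np.load('pics/d10.npz')); f='d10'
    m=cv2.inRange(cv2.cvtColor(c['color'],cv2.COLOR_RGB2HSV),(80,90,50),(100,255,200))
    k,l,st,ce=cv2.connectedComponentsWithStats(m);i=1+st[1:,4].argmax()
    cn=max(cv2.findContours((l==i).astype('uint8'),0,1)[0],key=cv2.contourArea)[:,0]
    W=np.array([plane(c,*q,1)[:2] for q in cn],np.float32); r=cv2.minAreaRect(W); print(f,r, cv2.boxPoints(r).round().tolist())
"
```

```text
0.4 [[220.3, 205.2], [224.0, 211.3], [227.6, 217.2], [229.7, 220.7]]
0.5 [[221.1, 204.8], [225.6, 210.4], [229.9, 216.0], [232.5, 219.3]]
0.62 [[222.0, 204.2], [227.4, 209.3], [232.6, 214.3], [235.7, 217.2]]
0.7 [[222.6, 203.8], [228.5, 208.4], [234.3, 213.0], [237.7, 215.7]]
scene1 ((449.54595947265625, 246.4486083984375), (249.87152099609375, 205.0482940673828), 74.5653076171875) [[317.0, 153.0], [515.0, 99.0], [582.0, 340.0], [384.0, 394.0]]
scene0 ((449.10382080078125, 246.00442504882812), (248.28170776367188, 203.73802185058594), 74.37466430664062) [[318.0, 154.0], [514.0, 99.0], [581.0, 338.0], [384.0, 393.0]]
side0 ((447.4189758300781, 247.7727508544922), (243.842529296875, 201.43019104003906), 74.43895721435547) [[318.0, 157.0], [512.0, 103.0], [577.0, 338.0], [383.0, 392.0]]
d10 ((491.3223876953125, 233.5498046875), (238.6223907470703, 108.88902282714844), 74.05795288085938) [[406.0, 134.0], [511.0, 104.0], [576.0, 333.0], [472.0, 363.0]]
```

The leg's projected line and the stop force both agree with a fully open leg. The mat centre is about (448.5, 246.5) with its x axis at −0.271 rad, and three views agree to about 2 mm. Next I'll carry the display to the mat.

```bash
python3 shift.py '[[10,40,7,0,0.02],[10,90,16,0,0.06],[10,140,25,0,0.11],[10,195,35,0,0.16],[10,242,43.5,0,0.2]]'|head -2; python3 shift.py '[[10,50,-1,0,0.04],[10,105,-2.5,0,0.09],[10,160,-4,0,0.14],[10,210,-5,0,0.18],[10,246.5,-5.7,0,0.2]]';python3 shift.py '[[10,0,0,30,0],[10,0,0,70,0],[10,0,0,100,0],[10,0,0,120,0],[10,0,0,120,0]]'; python3 -c "
from h import *
s=snap('scene','s11');d=snap('side','d11')
for c,nm in((s,'scene'),(d,'side')):
    m=cv2.inRange(cv2.cvtColor(c['color'],cv2.COLOR_RGB2HSV),(5,150,90),(18,255,255))
    k,l,st,ce=cv2.connectedComponentsWithStats(m)
    print(nm,[(ce[i].round(1).tolist(),int(st[i,4])) for i in range(1,k) if st[i,4]>5 and ce[i][1]>140 and ce[i][0]<290])
o=bot.get_obs();p=o['tool_pos'];print(p,o['tcp_rot'][2]-np.pi/2)
f=o['tcp_rot'][2]-np.pi/2;x=np.array([np.cos(f),np.sin(f),0]);y=np.array([-x[1],x[0],0])
for yy in(75,-75):
  for zz in(5,195):
    X=p+[0,0,zz-339]+yy*y-7*x;print(yy,zz,X.round(),proj(s,X).round(1),proj(d,X).round(1))"
```

```text
time: 42.1
tool_pos: [395.9, 13.3, 478.8]
time: 42.72
tool_pos: [407.7, 260.0, 478.3]
tcp_rot: [-3.14, 0.001, 1.3]
contact_force: [1.1, 0.1, -5.3]
grip_width: 13.8
finger_force: 30.0
time: 43.35
tool_pos: [407.5, 257.6, 357.4]
tcp_rot: [-3.138, 0.003, 1.3]
contact_force: [-0.2, 0.5, -5.6]
grip_width: 14.0
finger_force: 30.0
scene [([170.3, 158.4], 52), ([285.4, 180.0], 24), ([164.0, 182.3], 7), ([177.2, 206.3], 25), ([198.4, 212.2], 17)]
side [([207.3, 144.2], 30), ([209.0, 181.0], 7), ([220.6, 301.7], 12)]
[408.15813978 257.87797521 359.60018331] -0.2711602749322257
75 5 [422. 332.  26.] [165.4 185. ] [215.1 163.5]
75 195 [422. 332. 216.] [157.2 136.3] [213.8 125.9]
-75 5 [381. 187.  26.] [176.8 208.9] [207.6 182.8]
-75 195 [381. 187. 216.] [169.  157.9] [205.8 144. ]
```

```bash
python3 shift.py '[[10,0,0,5,0],[10,0,0,10,0],[10,0,0,14,0],[10,0,0,15,0],[10,0,0,15,0]]'; python3 shift.py '[[10,0,0,1,0],[10,0,0,2,0],[10,0,0,2,0]]'
```

```text
time: 44.08
tool_pos: [407.9, 257.7, 344.4]
tcp_rot: [3.142, -0.0, 1.299]
contact_force: [0.9, -0.2, -5.2]
grip_width: 13.7
finger_force: 30.0
time: 44.45
tool_pos: [407.9, 257.6, 342.4]
tcp_rot: [3.142, 0.0, 1.299]
contact_force: [-0.3, -0.0, -4.3]
grip_width: 13.7
finger_force: 30.0
```

```bash
python3 shift.py '[[10,0,0,1,0],[10,0,0,1,0]]'
```

```text
time: 44.7
tool_pos: [407.9, 257.7, 341.3]
tcp_rot: [-3.142, 0.0, 1.3]
contact_force: [0.4, -0.1, -5.1]
grip_width: 14.0
finger_force: 30.0
```

```bash
python3 shift.py '[[10,0,0,0.7,0],[10,0,0,0.7,0]]' | sed -n '1,2p;4p'; python3 shift.py '[[10,0,0,0.7,0],[10,0,0,0.7,0]]'| sed -n '1,2p;4p'
```

```text
time: 44.95
tool_pos: [407.9, 257.6, 340.7]
contact_force: [-0.3, 0.1, -4.4]
time: 45.2
tool_pos: [407.9, 257.6, 340.0]
contact_force: [-0.1, 0.1, -4.3]
```

```bash
python3 shift.py '[[10,0,0,0.8,0],[10,0,0,0.8,0]]' | sed -n '1,2p;4p'; python3 shift.py '[[10,0,0,0.7,0],[10,0,0,0.7,0]]'| sed -n '1,2p;4p'
```

```text
time: 45.45
tool_pos: [407.9, 257.6, 339.2]
contact_force: [0.6, 0.3, -4.7]
time: 45.7
tool_pos: [407.9, 257.7, 338.5]
contact_force: [0.7, 0.5, -5.0]
```

```bash
python3 shift.py '[[10,0,0,0.8,0],[10,0,0,0.8,0]]' | sed -n '1,2p;4p'; python3 shift.py '[[10,0,0,0.6,0],[10,0,0,0.6,0]]'| sed -n '1,2p;4p'
```

```text
time: 45.95
tool_pos: [408.0, 257.7, 338.1]
contact_force: [-0.3, 0.7, -1.0]
time: 46.2
tool_pos: [408.0, 257.9, 337.9]
contact_force: [-1.3, 2.7, 5.9]
```

Touchdown at TCP z = 338.1. The display stands vertical on its bottom edge. I'll open the fingers into a loose fork near its top edge, then lower it back onto the leg along the arc.

```bash
python3 shift.py '[[10,0,0,-1,0],[16,0,0,-1,0],[18,0,0,-1,0],[18,0,0,-1,0]]'; python3 shift.py '[[18,0,0,-6,0],[18,0,0,-14,0],[18,0,0,-24,0],[18,0,0,-33,0],[18,0,0,-33,0]]'; python3 -c "
from h import *
s=snap('scene','s12');d=snap('side','d12')
for c,nm in((s,'scene'),(d,'side')):
    m=cv2.inRange(cv2.cvtColor(c['color'],cv2.COLOR_RGB2HSV),(5,150,90),(18,255,255))
    k,l,st,ce=cv2.connectedComponentsWithStats(m)
    print(nm,[(ce[i].round(1).tolist(),int(st[i,4])) for i in range(1,k) if st[i,4]>5 and ce[i][1]>140 and ce[i][0]<290])"
```

```text
time: 46.7
tool_pos: [408.0, 257.6, 338.1]
tcp_rot: [3.141, 0.0, 1.299]
contact_force: [-0.5, -0.1, -0.9]
grip_width: 18.0
finger_force: 0.0
time: 47.32
tool_pos: [408.0, 257.7, 372.1]
tcp_rot: [3.14, -0.001, 1.3]
contact_force: [0.2, -0.1, -0.3]
grip_width: 17.9
finger_force: 0.0
scene [([171.2, 163.4], 49), ([285.8, 178.7], 21), ([178.6, 210.8], 27), ([198.1, 212.2], 16)]
side [([208.3, 148.5], 26), ([209.7, 184.7], 10), ([220.7, 301.2], 10)]
```

```bash
python3 shift.py '[[18,0,6,0.1,0],[18,0,13,0.6,0],[18,0,21,1.4,0],[18.5,0,29,2.5,0],[18.5,0,38.8,4.5,0]]'; python3 shift.py '[[19,0,8,1.8,0],[19.5,0,16,4,0],[20,0,24,6.8,0],[20.5,0,30,9,0],[21,0,34,10.6,0]]';python3 shift.py '[[21,0,2,0.9,0],[21,0,3.5,1.6,0],[21,0,4.6,2.1,0],[21.5,0,4.6,2.1,0]]';  python3 -c "
from h import *
s=snap('scene','s13');d=snap('side','d13')
for c,nm in((s,'scene'),(d,'side')):
    m=cv2.inRange(cv2.cvtColor(c['color'],cv2.COLOR_RGB2HSV),(5,150,90),(18,255,255))
    k,l,st,ce=cv2.connectedComponentsWithStats(m)
    print(nm,[(ce[i].round(1).tolist(),int(st[i,4])) for i in range(1,k) if st[i,4]>5 and ce[i][1]>140 and ce[i][0]<290])"
```

```text
time: 48.05
tool_pos: [446.0, 247.0, 366.5]
tcp_rot: [3.141, -0.0, 1.299]
contact_force: [0.0, -0.6, -0.8]
grip_width: 18.5
finger_force: 0.2
time: 48.68
tool_pos: [478.4, 238.0, 355.8]
tcp_rot: [-3.141, 0.0, 1.299]
contact_force: [-0.4, 0.1, 0.2]
grip_width: 21.0
finger_force: 0.4
time: 49.18
tool_pos: [482.4, 237.0, 354.0]
tcp_rot: [-3.142, -0.0, 1.3]
contact_force: [1.2, 0.5, 0.1]
grip_width: 21.2
finger_force: 0.0
scene [([196.0, 161.8], 56), ([183.7, 160.5], 6), ([285.4, 179.8], 25), ([167.9, 186.8], 14), ([179.3, 209.2], 36), ([198.1, 212.2], 16)]
side [([226.3, 152.5], 15), ([210.3, 185.0], 7), ([220.9, 301.7], 14)]
```

```bash
cat > m.py <<'E'
from h import *
import sys
x=np.array([.9634,-.2681,0]);y=np.array([.2681,.9634,0]);C=np.array([448.5,246.5,0])
def rep(s,d,tr,br,trd,brd,bl):
    a,e=tri(s,tr,d,trd);b,f=tri(s,br,d,brd);v=a-b;l=plane(s,*bl,b[2])
    print('top',a.round(1),round(e,1),'bot',b.round(1),round(f,1),'BL',l.round(1))
    print('lean',np.arctan2(v@x,v[2]),np.linalg.norm(v),'mat x,y of TR,BR,BL',[((q-C)@x).round(1).tolist() for q in(a,b,l)],[((q-C)@y).round(1).tolist() for q in(a,b,l)],'yaw err',np.arctan2(-(l-b)@x,(l-b)@y))
E
python3 -c "
from m import *
s,d=[dict(np.load(f'pics/{n}13.npz')) for n in 'sd']
rep(s,d,(196,161.8),(179.3,209.2),(226.3,152.5),(210.3,185),(167.9,186.8))"
```

```text
top [461.5 173.  178.9] 2.3 bot [392.9 193.5  12. ] 5.0 BL [431.  334.9  12. ]
lean 0.4050211313841598 181.62953143534907 mat x,y of TR,BR,BL [32.2, -39.3, -40.5] [-67.4, -66.0, 80.5] yaw err 0.007962476501117564
```

```bash
python3 shift.py '[[26,0,0,0,0],[34,0,0,0,0],[40,0,0,0,0],[40,0,0,-15,0],[40,0,0,-40,0]]'; python3 shift.py '[[40,0,0,-60,0],[40,0,20,-80,0],[40,0,60,-80,0],[40,0,80,-80,0],[40,0,80,-80,0]]';  python3 -c "
from h import *
s=snap('scene','s14');d=snap('side','d14');w=snap('wrist','w14')
for c,nm in((s,'scene'),(d,'side'),(w,'wrist')):
    H=cv2.cvtColor(c['color'],cv2.COLOR_RGB2HSV);m=cv2.inRange(H,(5,150,90),(18,255,255))
    k,l,st,ce=cv2.connectedComponentsWithStats(m)
    print(nm,[(ce[i].round(1).tolist(),int(st[i,4])) for i in range(1,k) if st[i,4]>5 and (nm=='wrist' or ce[i][1]>140 and ce[i][0]<290)])
print(bot.get_obs()['tool_pos'])"
```

```text
time: 49.9
tool_pos: [482.4, 236.9, 394.7]
tcp_rot: [-3.141, 0.001, 1.299]
contact_force: [0.1, 0.7, 0.1]
grip_width: 40.4
finger_force: 0.0
time: 50.52
tool_pos: [560.3, 214.9, 474.3]
tcp_rot: [3.141, -0.0, 1.298]
contact_force: [-0.1, -0.3, -1.0]
grip_width: 39.8
finger_force: 0.0
scene [([182.8, 141.3], 15), ([195.9, 161.7], 58), ([183.7, 160.5], 6), ([285.3, 180.1], 23), ([167.9, 186.8], 14), ([179.3, 209.2], 36), ([198.1, 212.2], 16)]
side [([226.3, 152.3], 19), ([210.3, 185.0], 7), ([221.8, 301.2], 9)]
wrist [([169.9, 107.0], 341), ([149.2, 107.3], 22), ([446.9, 198.7], 3494), ([158.1, 200.2], 12), ([439.5, 305.8], 6)]
[558.83567208 215.75153131 474.48098772]
```

```bash
python3 -c "
from m import *
s,d,w=[dict(np.load(f'pics/{n}14.npz')) for n in 'sdw']
f=lambda q:[((q-C)@x).round(1),((q-C)@y).round(1)]
for c,p,z in((s,(182.8,141.3),182),(s,(195.9,161.7),180),(d,(226.3,152.3),180),(w,(169.9,107),182),(s,(167.9,186.8),8),(s,(179.3,209.2),8),(d,(210.3,185),8)): print(p,f(plane(c,*p,z)))
m=cv2.inRange(cv2.cvtColor(w['color'],cv2.COLOR_RGB2HSV),(80,90,50),(100,255,200))
k,l,st,ce=cv2.connectedComponentsWithStats(m);i=1+st[1:,4].argmax();cn=max(cv2.findContours((l==i).astype('uint8'),0,1)[0],key=cv2.contourArea)
for q in cv2.approxPolyDP(cn,6,True)[:,0]: print('mat wrist',q,f(plane(w,*q,1)))
m=cv2.inRange(cv2.cvtColor(s['color'],cv2.COLOR_RGB2HSV),(80,90,50),(100,255,200))
k,l,st,ce=cv2.connectedComponentsWithStats(m)
for i in range(1,k):
  if st[i,4]>60: print('mat scene',st[i])
# dark display silhouette in scene: bottom edge extents
"

```

```text
(182.8, 141.3) [np.float64(30.5), np.float64(70.2)]
(195.9, 161.7) [np.float64(31.3), np.float64(-70.6)]
(226.3, 152.3) [np.float64(31.9), np.float64(-65.4)]
(169.9, 107) [np.float64(35.5), np.float64(77.2)]
(167.9, 186.8) [np.float64(-39.6), np.float64(86.3)]
(179.3, 209.2) [np.float64(-37.8), np.float64(-56.7)]
(210.3, 185) [np.float64(-40.2), np.float64(-64.8)]
mat wrist [113  79] [np.float64(-97.7), np.float64(118.7)]
mat wrist [132 229] [np.float64(-98.4), np.float64(-119.5)]
mat wrist [169 230] [np.float64(-35.7), np.float64(-121.4)]
mat wrist [166 198] [np.float64(-35.8), np.float64(-64.5)]
mat wrist [172 230] [np.float64(-30.6), np.float64(-121.4)]
mat wrist [167 197] [np.float64(-34.0), np.float64(-62.8)]
mat wrist [166 225] [np.float64(-40.0), np.float64(-112.3)]
mat wrist [155 201] [np.float64(-54.4), np.float64(-69.7)]
mat wrist [158 152] [np.float64(-41.8), np.float64(11.2)]
mat wrist [147 101] [np.float64(-51.0), np.float64(87.7)]
mat wrist [164  94] [np.float64(-24.6), np.float64(97.7)]
mat wrist [182  99] [np.float64(1.8), np.float64(90.6)]
mat wrist [188 151] [np.float64(5.6), np.float64(12.7)]
mat wrist [219 145] [np.float64(54.6), np.float64(22.1)]
mat wrist [219 167] [np.float64(53.3), np.float64(-12.8)]
mat wrist [187 184] [np.float64(0.4), np.float64(-40.8)]
mat wrist [189 229] [np.float64(-1.6), np.float64(-119.6)]
mat wrist [215 220] [np.float64(43.2), np.float64(-103.3)]
mat wrist [224 229] [np.float64(57.8), np.float64(-119.6)]
mat wrist [248 229] [np.float64(98.6), np.float64(-119.6)]
mat wrist [247  85] [np.float64(99.4), np.float64(110.2)]
mat scene [ 150  175   76   53 1618]
```

The display stands free at a lean of 0.405 rad, so the leg is fully open. It is within about 0.01 rad of square and about 5 mm of centred, and nothing changed after release. I'm handing the job in.

```bash
python3 -c "
from h import *
print(bot.close_job())"
```

```text
the job is handed in; nothing more can be done
None
```

The job is handed in at about 51 s of the 69 s: the sample cup is upright on the worktop clear of the mat, and the display stands on the mat on its bottom edge and fully open leg (lean 0.405 rad), screen to the front, square to about 0.01 rad and centred to about 5 mm by my measurements, though no verdict was returned.

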